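# Load the dish carrier on the orbital shaker and pack it tight

## Robot

A 6-joint arm with a two-finger parallel gripper is mounted at the origin on a cart in front of the work surface, level with it; the furniture and walls round the work are solid. World frame = base frame: x ahead of the robot, y to its left, z up, the work surface at z = 0. Lengths are in m, angles in rad, forces in N, time in s.
With the tool pointing down it reaches from about 0.25 to 0.8 m from the base axis. Payload 8.5 kg.
Tool frame: the origin (TCP) lies between the finger pads; the fingertips stand 17 mm ahead of it and the grasp point (between the pads) lies 2 mm behind it; z points along the fingers, y is the direction in which the jaws open and shut (so a half turn about z gives the same grasp; the last joint's range is limited). The gripper opens to 85 mm and grips with 20 to 120 N. Pads are 22 mm wide; open, the fingers measure 114 mm over their backs; the gripper's body (76 mm by 85 mm) begins 54 mm behind the grasp point. The pads swing forward as they close: fully open they stand 13 mm farther back than shut.
Start: joints at [-1.156, 0.238, -0.013, 1.319, 0, 1.571], TCP at [0.212, -0.48, 0.248] pointing down, gripper open.
Joint ranges: [-2.66, 2.66], [-1.03, 1.9], [-1.14, 1.46], [-1.82, 2.27], [-1.45, 1.34], [-3.14, 3.14]. Speed limits (rad/s): [2.22, 2.22, 2.79, 3.14, 3.14, 3.14].

## Interface

Orientations are given as a unit quaternion [w, x, y, z].
In Python, from cell import arm gives the robot as it stands.
- The arm moves only by the tool arm_command, never from a script. Its argument "series" is a list of rows, each a list of 2 entries, a list of its own where there are three numbers: the shift along the tool's x, y, z in cm, then the turn about the tool's z in rad. A call has 1 to 10 rows; each row is the pose to reach, as a shift and turn from the pose commanded when the call began, along the tool's axes at that moment; what a row does not reach only later rows make up. A row lasts 1/8 s, in which the tool goes at most 62.5 mm and 10.7 degrees, less where a joint would pass 70% of its speed; a pose out of reach is approached as far as the arm can. A call with a gripper value outside its range is refused whole. "jaw" is the closure, from -1 (fully open) to 1 (shut), so that 0 is half open, set as the call begins (left out, the last holds). The fingers move at their own pace and stop on an object; "squeeze" is the grip in N (left out, the last holds). Time passes only in rows, so rows that repeat a pose let the fingers close. It gives the time, the measured TCP pose, the force and the opening at its end, in the units of the state.
- arm.read_state(): the state, without advancing time (a new reading comes with each control period).
- arm.get_image(name): name is "scene" or "top" or "wrist"; returns (picture, depth): 420x560x3 uint8, red, green, blue; 420x560 float32, m along the optical axis (not along the pixel's ray), 0 where there is no reading.
- arm.get_calibration(name): a dict with "fx", "fy", "cx", "cy" (pixels), "R" (3x3) and "t" (3): a world point X has camera coordinates R X + t; the wrist camera has in their place "mount" (4x4, takes a point from camera to tool coordinates, whose origin is the TCP and whose axes are the flange's). Camera axes: x right, y down, z forward; pixel columns grow to the right and rows downward; lengths in m; the calibration is good to about 2 mm. A picture is of the moment at which its call begins: read the wrist's pose just before it. get_calibration takes no time and is no camera call.
- arm.finish_job(): hands the job in, once; it reports no verdict.
The state is a dict: "time_s": time; "joints": joint angles; "joint_velocities": joint speeds; "joint_efforts": joint torques, N m; "ee_pos": TCP position; "tcp_rot": TCP orientation; "contact_force": force on the tool from outside, world axes, zero at the start; "wrist_torque": the same for the moment, N m; "width": opening from 0.0 (shut) to 1.0 (fully open).
Only numpy, scipy, OpenCV 4.12 (cv2) and the standard library are available. Lean on these libraries where they do the work, as an engineer would, in place of code of your own. Each camera call takes 0.05 s, during which the arm holds its last target.

## Task

Get the dish carrier on the shaker ready for a run: if a packing leaf still stands in the gap between the carrier and the front bar, first pull it out and hang it on the rack; then lay every petri dish flat in a compartment of its own in the carrier. After that pack the carrier tight: try the leaves from the rack upright in that gap, thinnest first, hanging each one back up, until one will not go down between bar and carrier without force, and leave the thickest one that does go in standing there, right down on the platform, with all the others on the rack. Leave the bottle and the sample card alone.

Things in the scene. Friction and masses are not known exactly. Their poses are not given: they have to be found in the camera images.
- shaker: Orbital shaker, fixed: white, 250 (x) x 280 (y) mm, knobs on its front (-x). Origin on the bench under its middle, x from front bar to rear bar. Platform top at z = 66 mm. Two black 14 mm round bars lie along y, axes 24 mm above the platform: the rear one at x = +75 mm, the front one at bar_mid. Bar end posts (18 x 12 mm, 36 mm high) at y = +-126 mm.
- bar_mid (a point): Middle of the front bar's axis. The bar is bolted and does not yield; its x on the shaker, -64 to -70 mm, differs from start to start. The gap to pack lies between this bar's rear side (7 mm behind this axis) and the carrier's front face: 5 to 10.7 mm with the carrier against the rear bar.
- carrier_mid (a point): Middle of the grey dish carrier, 18 mm above its underside: open box 120 (x) x 222 (y) mm, loose on the platform against the rear bar. Long sides (front, rear) 36 mm high with a rounded rim, ends 20 mm, two low partitions 8.5 mm; walls and floor 3 mm. Three compartments, 114 (x) x 70 (y) mm, centres at y = -73, 0, +73 mm. 0.6 kg.
- rack: Hanging rack, fixed: two level steel rods along its x, 280 mm long, 8 mm thick, at y = +-40 mm, tops at z = 75 mm, legs at the ends. Origin on the bench under its middle. Leaves hang by their heads laid across the rods (head centre at z = 84 mm), at x = -100, -50, 0, 50, 100 mm, thinnest first; the first place is empty. Any free place will do.
- leaf_old_head (a point): Packing leaf 3 mm thick, in some starts left standing in the gap, else absent. This point: centre of its cross head, the part to hold. White plastic T: head 14 (x) x 100 (y) x 18 (z) mm on every leaf; below it a blade 3 (x) x 52 (y) mm ends in a round nose (radius 1.5 mm) 65 mm under this point. z up, 70 g.
- leaf_a_head (a point): Packing leaf 4 mm thick, hangs at the rack's x = -50 mm, the thinnest there. This point: centre of its cross head, the part to hold. White plastic T: head 14 (x) x 100 (y) x 18 (z) mm on every leaf; below it a blade 4 (x) x 52 (y) mm ends in a round nose (radius 2.0 mm) 65 mm under this point. z up, 70 g.
- leaf_b_head (a point): Packing leaf 6.5 mm thick, hangs at the rack's x = 0. This point: centre of its cross head, the part to hold. White plastic T: head 14 (x) x 100 (y) x 18 (z) mm on every leaf; below it a blade 6.5 (x) x 52 (y) mm ends in a round nose (radius 3.25 mm) 65 mm under this point. z up, 70 g.
- leaf_c_head (a point): Packing leaf 9 mm thick, hangs at the rack's x = +50 mm. This point: centre of its cross head, the part to hold. White plastic T: head 14 (x) x 100 (y) x 18 (z) mm on every leaf; below it a blade 9 (x) x 52 (y) mm ends in a round nose (radius 4.5 mm) 65 mm under this point. z up, 70 g.
- leaf_d_head (a point): Packing leaf 11.5 mm thick, hangs at the rack's x = +100 mm. This point: centre of its cross head, the part to hold. White plastic T: head 14 (x) x 100 (y) x 18 (z) mm on every leaf; below it a blade 11.5 (x) x 52 (y) mm ends in a round nose (radius 5.75 mm) 65 mm under this point. z up, 70 g.
- bottle: Amber dropper bottle, 28 mm across, 82 mm high, standing on the bench before the right front corner of the shaker in some starts, else absent; a bystander. Origin at its underside.
- card: Green sample card, 50 x 135 x 5 mm, lying on the bench in front of the dishes; a bystander. Origin at its underside.
- dish_0_mid (a point): Middle (7 mm up) of a covered petri dish, 58 mm across, 14 mm high, lying flat on the bench right of the shaker, to be held across its rim; the cover does not come off. z up. 40 g. One to three dishes are there, the rest absent.
- dish_1_mid (a point): Middle (7 mm up) of a covered petri dish, 58 mm across, 14 mm high, lying flat on the bench right of the shaker, to be held across its rim; the cover does not come off. z up. 40 g. One to three dishes are there, the rest absent.
- dish_2_mid (a point): Middle (7 mm up) of a covered petri dish, 58 mm across, 14 mm high, lying flat on the bench right of the shaker, to be held across its rim; the cover does not come off. z up. 40 g. One to three dishes are there, the rest absent.

How it is judged:
By the outcome, as a careful person would: the job done as asked, in the order asked, and still so for the second after the job is handed in, with the robot touching nothing.
Of dish_0, dish_1, dish_2 only 1 to 3 are there at a start; the rules pass over those that are not, and their reading is None.
Of leaf_old, bottle only 1 to 2 are there at a start; the rules pass over those that are not, and their reading is None.
At some moment in a run one of dish_0, dish_1, dish_2 may be knocked a few centimetres aside while the robot is not near it.
It also fails if it takes over 210 s, if anything falls off the work surface, if the arm or the gripper's body presses on something with over 40 N, if the wrist force passes 120 N, or if a joint passes its speed limit or range.

## Working session

There is one attempt and no reset: what is moved stays moved. The work goes in short steps, Python scripts to look and compute and a tool call to move; the robot and the scene stay as the last step left them, time stands still between calls to the robot, and variables do not carry over. Pictures are saved under pics/ and viewed, and the job is handed in when it is done.

Besides the shell and the picture viewer there is one more tool, called after "Emit:" as name([rows], argument=value, ...), one row to a line, values as JSON. arm_command: Moves the arm, as the interface text tells. Its arguments: {"type":"object","properties":{"series":{"type":"array","items":{"type":"array"}},"jaw":{"type":"number"},"squeeze":{"type":"number"}},"required":["series"]}

```bash
ls; mkdir -p pics
cat > h.py <<'E'
import numpy as np, cv2
from cell import arm
from scipy.spatial.transform import Rotation as Ro
def shot(name, fn=None):
    s=arm.read_state(); im,d=arm.get_image(name); c=arm.get_calibration(name)
    if fn: cv2.imwrite('pics/'+fn, im[:,:,::-1])
    if 'mount' in c:
        q=s['tcp_rot']; T=np.eye(4); T[:3,:3]=Ro.from_quat([q[1],q[2],q[3],q[0]]).as_matrix(); T[:3,3]=s['ee_pos']
        M=T@np.array(c['mount'])
    else:
        R=np.array(c['R']);t=np.array(c['t']); M=np.eye(4); M[:3,:3]=R.T; M[:3,3]=-R.T@t
    return im,d,c,M
def cloud(d,c,M):
    v,u=np.mgrid[0:d.shape[0],0:d.shape[1]]
    P=np.stack([(u-c['cx'])/c['fx']*d,(v-c['cy'])/c['fy']*d,d],-1)
    W=P@M[:3,:3].T+M[:3,3]; W[d<=0]=np.nan
    return W
E
python3 - <<'E'
from h import *
print(arm.read_state())
for n in ['scene','top','wrist']:
    im,d,c,M=shot(n,n+'0.png'); W=cloud(d,c,M); np.savez('/tmp/'+n+'0.npz',im=im,W=W)
    print(n,c['fx'],M.round(3).tolist())
E
```

```text
pics
{'time_s': 0.0, 'joints': array([-1.15600297e+00,  2.38788678e-01, -1.42682534e-02,  1.31922320e+00,
        4.09195987e-05,  1.57079317e+00]), 'joint_velocities': array([-0.00031523,  0.00087159,  0.00093394, -0.0010843 , -0.00125158,
       -0.0009477 ]), 'joint_efforts': array([ 1.16046696e-03, -5.38776433e+01,  3.46442270e+01,  1.81230908e-02,
       -4.65851383e-05,  1.88823446e-05]), 'ee_pos': array([ 0.21142183, -0.48010155,  0.24766803]), 'tcp_rot': array([-7.30215559e-04,  9.78569696e-01,  2.05914543e-01, -1.32744642e-04]), 'contact_force': array([-0.18061676,  0.22809863,  0.72139036]), 'wrist_torque': array([0.01849126, 0.01347413, 0.04814032]), 'width': 0.9953253266923213}
scene 431.97808339400893 [[0.812, -0.337, 0.476, -0.142], [-0.583, -0.46, 0.67, -0.891], [-0.007, -0.822, -0.57, 0.846], [0.0, 0.0, 0.0, 1.0]]
top 509.47817702916706 [[-0.056, -0.976, 0.213, 0.166], [-0.998, 0.055, -0.011, -0.021], [-0.001, -0.213, -0.977, 1.392], [0.0, 0.0, 0.0, 1.0]]
wrist 348.27318150789904 [[0.404, -0.884, -0.237, 0.271], [-0.915, -0.391, -0.102, -0.454], [-0.003, 0.258, -0.966, 0.373], [0.0, 0.0, 0.0, 1.0]]
```

View pics/scene0.png

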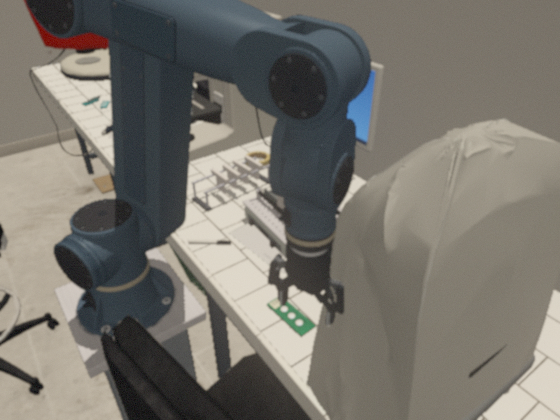

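View pics/top0.png

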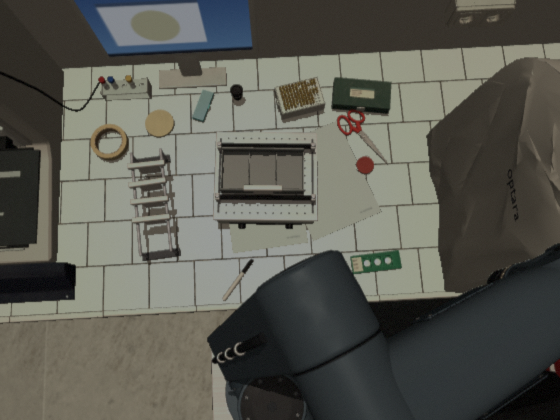

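View pics/wrist0.png

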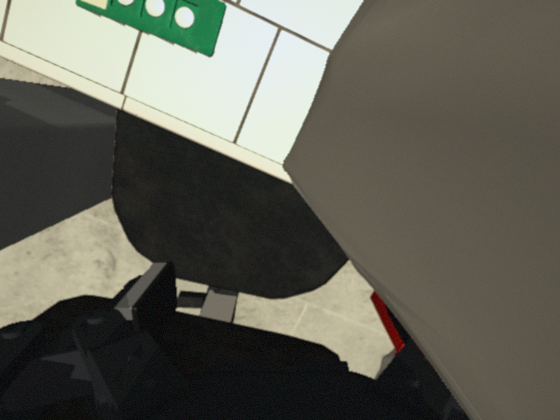

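Run:
```python
from h import *
z=np.load('/tmp/top0.npz'); im=z['im'];W=z['W']
a=cv2.resize(im[90:270,100:420],None,fx=2.5,fy=2.5,interpolation=cv2.INTER_CUBIC); cv2.imwrite('pics/t0a.png',a[:,:,::-1])
for u,v in [(365,165),(240,141),(262,188),(240,220),(376,262),(150,160),(152,205),(152,250),(237,92)]: print((u,v),W[v,u].round(4))
```

```text
(365, 165) [ 0.5939 -0.2935 -0.0009]
(240, 141) [0.6632 0.0565 0.0611]
(262, 188) [0.5037 0.0011 0.1429]
(240, 220) [0.4449 0.0667 0.0423]
(376, 262) [ 0.3149 -0.2969  0.0042]
(150, 160) [0.6425 0.3191 0.0021]
(152, 205) [0.5    0.3042 0.0423]
(152, 250) [0.3827 0.3144 0.0017]
(237, 92) [0.8169 0.06   0.0459]
```

View pics/t0a.png

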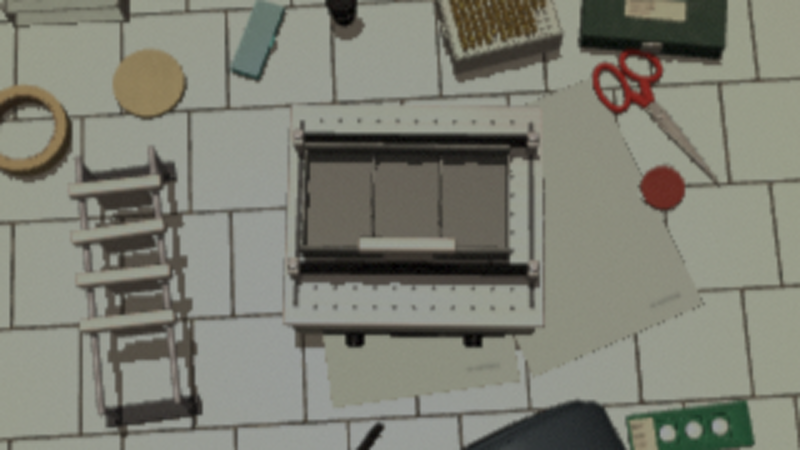

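Run:
```python
from h import *
z=np.load('/tmp/top0.npz'); im=z['im'];W=z['W']
X,Y,Z=W[...,0],W[...,1],W[...,2]
H=np.zeros((420,560,3),np.uint8)
zz=np.nan_to_num(Z)
H=cv2.applyColorMap(np.clip((zz+0.01)/0.17*255,0,255).astype(np.uint8),cv2.COLORMAP_JET)
cv2.imwrite('pics/h0.png',cv2.resize(H[90:270,100:420],None,fx=2.5,fy=2.5,interpolation=0))
# right side region
m=(X>0.25)&(X<0.85)&(Y<-0.18)&(Y>-0.7)&(zz>0.006)
for x in np.arange(0.25,0.85,0.05):
    mm=m&(abs(X-x)<.025)
    print(round(x,2),[ (round(Y[k].max(),3),round(zz[k].max(),3)) for k in [mm] if mm.any()])
```

```text
0.25 [(np.float64(-0.341), np.float64(0.667))]
0.3 [(np.float64(-0.228), np.float64(0.509))]
0.35 [(np.float64(-0.214), np.float64(0.531))]
0.4 [(np.float64(-0.309), np.float64(0.528))]
0.45 [(np.float64(-0.249), np.float64(0.536))]
0.5 [(np.float64(-0.226), np.float64(0.544))]
0.55 [(np.float64(-0.182), np.float64(0.547))]
0.6 [(np.float64(-0.263), np.float64(0.547))]
0.65 [(np.float64(-0.196), np.float64(0.518))]
0.7 [(np.float64(-0.212), np.float64(0.013))]
0.75 [(np.float64(-0.18), np.float64(0.045))]
0.8 [(np.float64(-0.18), np.float64(0.046))]
```

View pics/h0.png

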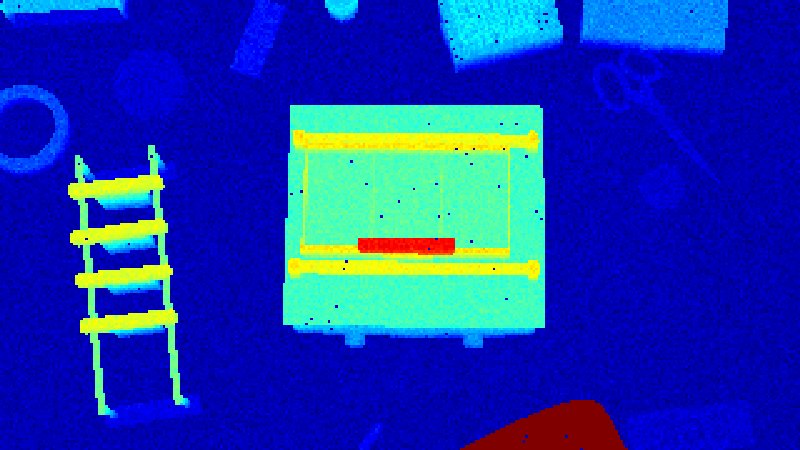

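```bash
cat >> h.py <<'E'
def pose():
    s=arm.read_state(); q=s['tcp_rot']; R=Ro.from_quat([q[1],q[2],q[3],q[0]]).as_matrix()
    return s,np.array(s['ee_pos']),R
def yaw(R): return np.arctan2(R[1,1],R[0,1])   # world angle of tool y
def plan(*targets):
    """targets (x,y,z,yaw of tool y in rad, or None keeps); prints rows in cm,rad from current pose"""
    s,p,R=pose(); y0=yaw(R)
    print('t',round(s['time_s'],2),'p',p.round(4),'yaw',round(y0,4),'F',np.round(s['contact_force'],1),'w',round(s['width'],3),'tilt',R[:2,2].round(4))
    for t in targets:
        d=R.T@(np.array(t[:3])-p)*100
        dy=0 if len(t)<4 else -((t[3]-y0+np.pi)%(2*np.pi)-np.pi)
        print([[round(float(v),2) for v in d],round(float(dy),3)])
E
python3 -c "
from h import *
plan((0.42,-0.26,0.36,-0.4))"
```

```text
t 0.15 p [ 0.2115 -0.4802  0.2478] yaw -1.156 F [-0.3  0.9  0.2] w 1.001 tilt [-0.0004  0.0011]
[[27.96, -11.76, -11.2], -0.756]
```

Emit:
arm_command([
  [[3,-2,-6],-0.1],
  [[9,-4,-11],-0.3],
  [[28,-12,-11],-0.75],
  [[28,-12,-11],-0.75],
  [[28,-12,-11],-0.75],
  [[28,-12,-11],-0.75],
  [[28,-12,-11],-0.75],
  [[28,-12,-11],-0.75],
  [[28,-12,-11],-0.75],
  [[28,-12,-11],-0.75],
], jaw=0)

```text
time_s: 1.4
ee_pos: [0.4188, -0.2585, 0.3583]
tcp_rot: [-0.0, 0.836, 0.549, -0.0]
contact_force: [-0.5, 0.1, 0.0]
width: 0.498
```

Run:
```python
from h import *
plan()
for n in ['top','wrist']:
    im,d,c,M=shot(n,n+'1.png'); W=cloud(d,c,M); np.savez('/tmp/'+n+'1.npz',im=im,W=W)
```

```text
t 1.4 p [ 0.4188 -0.2585  0.3583] yaw -0.4077 F [-0.5  0.1  0. ] w 0.498 tilt [-0.0002  0.0001]
```

View pics/wrist1.png

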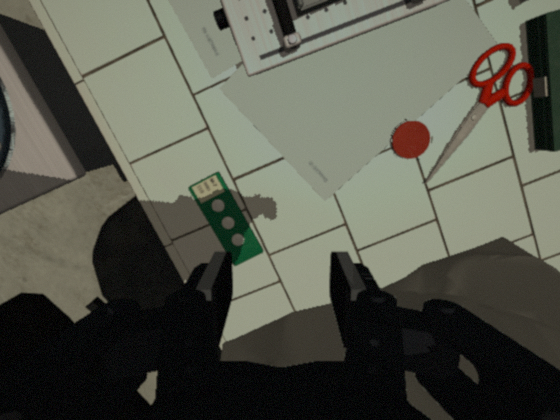

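View pics/top1.png

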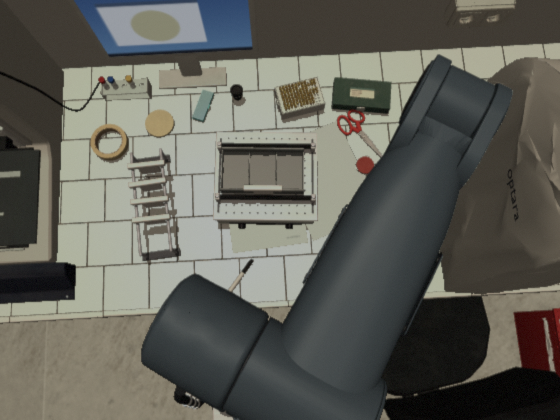

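Run:
```python
from h import *
z=np.load('/tmp/wrist1.npz'); im=z['im'].astype(int);W=z['W']
m=(im[...,0]>110)&(im[...,1]<85)&(im[...,2]<85); m[:,440:]=0
m[:100]=0;m[170:]=0;m[:,:380]=0
P=W[m]; print(m.sum(),np.nanmedian(P,0),np.nanpercentile(P,[1,99],axis=0))
ring=cv2.dilate(m.astype(np.uint8),np.ones((15,15)))-cv2.dilate(m.astype(np.uint8),np.ones((7,7)))
print(np.nanmedian(W[ring>0],0))
print(np.nanmedian(W[190:200,215:225],(0,1)), W[215,228],W[140,340])
```

```text
748 [ 0.59080338 -0.29291261  0.00491344] [[ 0.57184015 -0.31714115  0.00291553]
 [ 0.61705448 -0.27101583  0.00696328]]
[ 5.95975977e-01 -2.95478898e-01 -3.79201888e-04]
[ 0.32323406 -0.26055528  0.00443348] [ 0.32033596 -0.2931175   0.00078079] [ 0.50620392 -0.25761173  0.00107137]
```

Run:
```python
from h import *
for n,sl in [('wrist1',(slice(40,300),slice(170,560))),('top0',(slice(110,290),slice(310,450)))]:
    im=np.load('/tmp/%s.npz'%n)['im'][sl]
    lab=cv2.cvtColor(im,cv2.COLOR_RGB2LAB); lab[...,0]=cv2.createCLAHE(4,(4,4)).apply(lab[...,0])
    o=cv2.cvtColor(lab,cv2.COLOR_LAB2BGR); f=min(800/o.shape[1],600/o.shape[0]); cv2.imwrite('pics/e_%s.png'%n,cv2.resize(o,None,fx=f,fy=f,interpolation=cv2.INTER_CUBIC))
```

```text
(no output)
```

View pics/e_wrist1.png

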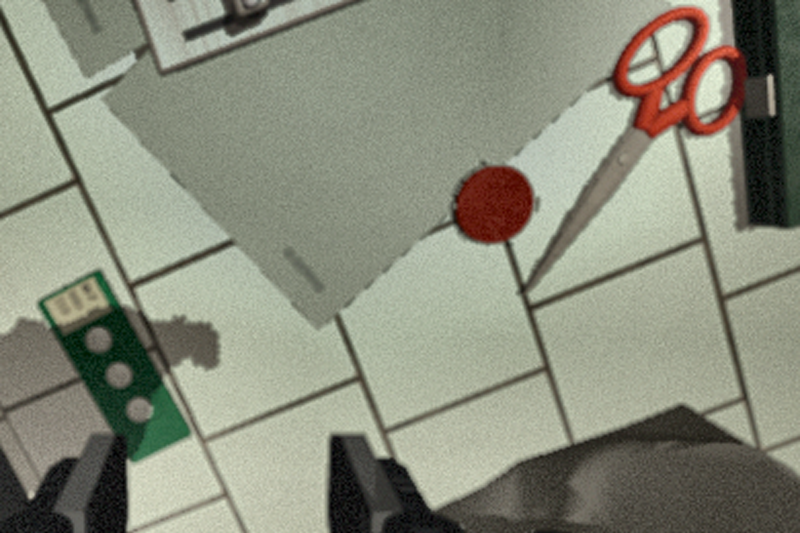

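View pics/e_top0.png

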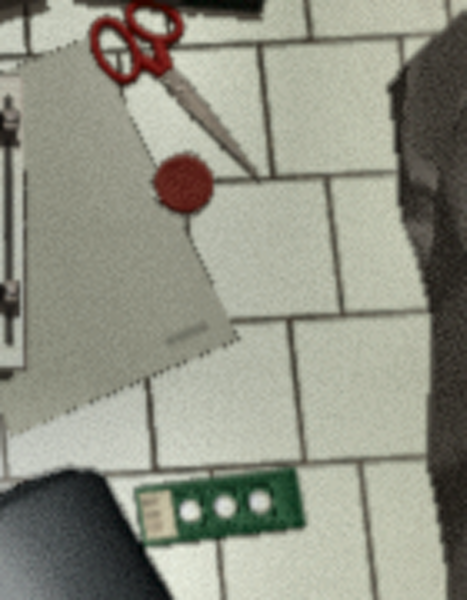

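Run:
```python
from h import *
z=np.load('/tmp/top0.npz'); W=z['W']; P=W.reshape(-1,3); P=P[~np.isnan(P[:,0])]
def rect(m):
    r=cv2.minAreaRect(P[m][:,:2].astype(np.float32)); return r
m=(abs(P[:,2]-.066)<.008)&(P[:,0]>.38)&(P[:,0]<.75)&(abs(P[:,1])<.2); print('shaker',m.sum(),rect(m))
m=(P[:,2]>.130)&(P[:,2]<.16)&(P[:,0]>.4)&(P[:,0]<.6)&(abs(P[:,1])<.1); print('leafold',m.sum(),rect(m),np.median(P[m],0))
for x in [.46,.51,.56,.60]:pass
m=(P[:,2]>.080)&(P[:,2]<.11)&(P[:,0]>.35)&(P[:,0]<.75)&(P[:,1]>.2)&(P[:,1]<.42)
Q=P[m]; from scipy.cluster.hierarchy import fcluster,linkage
l=fcluster(linkage(Q,'single'),.008,'distance')
for k in range(1,l.max()+1):
    q=Q[l==k]
    if len(q)>30: print('head',len(q),np.median(q,0).round(4),cv2.minAreaRect(q[:,:2].astype(np.float32)))
plan((0.50,-0.11,0.30,0.0))
```

```text
shaker 7037 ((0.5611997246742249, -0.008973419666290283), (0.2803712785243988, 0.2508944571018219), 86.3756103515625)
leafold 226 ((0.5069465041160583, 0.0012001395225524902), (0.09710054844617844, 0.014265622943639755), 86.28695678710938) [0.50639503 0.00139738 0.13784746]
head 228 [0.601  0.3093 0.0909] ((0.6021277904510498, 0.30973419547080994), (0.016866091638803482, 0.09979883581399918), 2.307830572128296)
head 230 [0.4532 0.2952 0.091 ] ((0.4547150135040283, 0.2963567078113556), (0.017560241743922234, 0.09931536018848419), 1.0935732126235962)
head 227 [0.5506 0.3064 0.0908] ((0.5522159337997437, 0.30655890703201294), (0.015218193642795086, 0.09942759573459625), 5.829131603240967)
head 223 [0.5025 0.3002 0.091 ] ((0.5035631656646729, 0.30069777369499207), (0.015356495976448059, 0.10133525729179382), 3.6658384799957275)
t 1.5 p [ 0.419  -0.2583  0.3583] yaw -0.4073 F [ 0.3 -0.2 -0.1] w 0.499 tilt [-0.      0.0001]
[[16.83, 1.56, 5.83], -0.407]
```

Emit:
arm_command([
  [[16.8,1.5,5.8],-0.34],
  [[16.8,1.5,5.8],-0.34],
  [[16.8,1.5,5.8],-0.34],
  [[16.8,1.5,5.8],-0.34],
  [[16.8,1.5,5.8],-0.34],
  [[16.8,1.5,5.8],-0.34],
])

```text
time_s: 2.25
ee_pos: [0.4994, -0.1104, 0.3008]
tcp_rot: [0.0, 0.731, 0.683, 0.0]
contact_force: [-0.1, -0.4, -0.3]
width: 0.498
```

Run:
```python
from h import *
plan()
for n in ['wrist']:
    im,d,c,M=shot(n,n+'2.png'); W=cloud(d,c,M); np.savez('/tmp/'+n+'2.npz',im=im,W=W,M=M)
```

```text
t 2.25 p [ 0.4994 -0.1104  0.3008] yaw -0.0675 F [-0.1 -0.4 -0.3] w 0.498 tilt [ 0.0007 -0.0002]
```

View pics/wrist2.png

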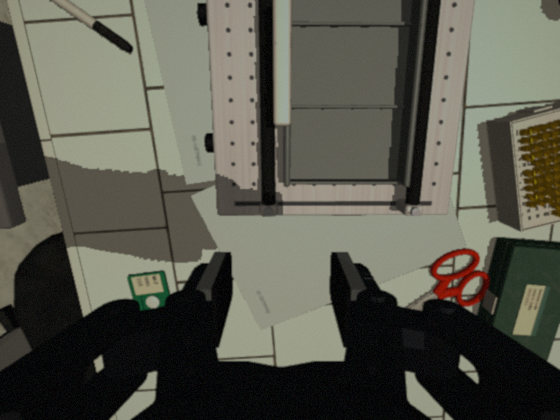

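```bash
cat >> h.py <<'E'
def rot(a): return np.array([[np.cos(a),-np.sin(a)],[np.sin(a),np.cos(a)]])
def rect(P):
    (cx,cy),(w,h),a=cv2.minAreaRect(P[:,:2].astype(np.float32)); return np.round([cx,cy,w,h,a],4)
E
python3 - <<'E'
from h import *
z=np.load('/tmp/wrist2.npz'); W=z['W']; P=W.reshape(-1,3); P=P[~np.isnan(P[:,0])]
m=(P[:,2]>.125)&(P[:,2]<.15)&(P[:,0]>.4)&(P[:,0]<.6)&(P[:,1]>-.1)
print('leaf',m.sum(),rect(P[m]),np.median(P[m],0))
# bars: use local frame, yaw -0.0635
for yw in [-0.0635]:
    C=np.array([.5612,-.009]); L=(P[:,:2]-C)@rot(yw)  # local coords
    zz=P[:,2]
    for ys in [-.12,-.09,-.07,-.055]:
        k=(abs(L[:,1]-ys)<.006)
        for nm,a,b,z0,z1 in [('front',-.085,-.045,.085,.105),('rear',.05,.1,.085,.105)]:
            kk=k&(L[:,0]>a)&(L[:,0]<b)&(zz>z0)&(zz<z1)
            if kk.any(): print(ys,nm,kk.sum(),np.percentile(L[kk,0],[2,50,98]).round(4),zz[kk].max().round(4))
    k=(abs(L[:,1]+.085)<.01)&(L[:,0]>-.09)&(L[:,0]<-.03)
    o=np.argsort(L[k,0]); A=np.c_[L[k,0],zz[k]][o]
    for x in np.arange(-.085,-.035,.002):
        q=A[abs(A[:,0]-x)<.001]; print(round(x,4),len(q),q[:,1].min().round(3) if len(q) else '',q[:,1].max().round(3) if len(q) else '')
E
```

```text
leaf 2248 [ 5.06200e-01 -6.70000e-03  8.95000e-02  1.37000e-02  8.63618e+01] [ 0.5064617  -0.00479478  0.13976392]
-0.12 front 198 [-0.0763 -0.0682 -0.0605] 0.1029
-0.12 rear 229 [0.0656 0.0719 0.0812] 0.1025
-0.09 front 251 [-0.0747 -0.0651 -0.048 ] 0.1036
-0.09 rear 261 [0.0606 0.07   0.0802] 0.1035
-0.07 front 258 [-0.0744 -0.0657 -0.048 ] 0.1034
-0.07 rear 273 [0.0609 0.0699 0.0796] 0.1032
-0.055 front 276 [-0.0751 -0.0655 -0.0481] 0.1031
-0.055 rear 276 [0.0608 0.07   0.0799] 0.1035
-0.085 296 0.065 0.355
-0.083 680 0.064 0.374
-0.081 902 0.065 0.374
-0.079 1070 0.065 0.376
-0.077 1084 0.065 0.382
-0.075 1056 0.092 0.383
-0.073 989 0.093 0.383
-0.071 906 0.094 0.383
-0.069 792 0.095 0.383
-0.067 752 0.096 0.383
-0.065 741 0.093 0.383
-0.063 521 0.091 0.382
-0.061 504 0.064 0.375
-0.059 497 0.065 0.374
-0.057 525 0.065 0.375
-0.055 464 0.064 0.375
-0.053 495 0.065 0.375
-0.051 489 0.1 0.375
-0.049 510 0.1 0.375
-0.047 695 0.068 0.383
-0.045 731 0.067 0.383
-0.043 765 0.067 0.383
-0.041 882 0.067 0.383
-0.039 992 0.067 0.383
-0.037 1070 0.068 0.383
```

Run:
```python
from h import *
plan((.5066,.0012,.25,-.0635),(.5066,.0012,.15,-.0635),(.5066,.0012,.132,-.0635))
```

```text
t 2.3 p [ 0.4994 -0.1104  0.3008] yaw -0.0678 F [-0.4  0.7  0. ] w 0.502 tilt [ 0.0008 -0.0002]
[[11.19, -0.04, 5.08], -0.004]
[[11.19, -0.05, 15.08], -0.004]
[[11.19, -0.05, 16.88], -0.004]
```

Emit:
arm_command([
  [[5.6,0,2.5],-0.004],
  [[11.2,-0.05,5],-0.004],
  [[11.2,-0.05,5],-0.004],
  [[11.2,-0.05,10],-0.004],
  [[11.2,-0.05,14],-0.004],
  [[11.2,-0.05,16],-0.004],
  [[11.2,-0.05,16.9],-0.004],
  [[11.2,-0.05,16.9],-0.004],
  [[11.2,-0.05,16.9],-0.004],
])

```text
time_s: 3.42
ee_pos: [0.5072, 0.0021, 0.1324]
tcp_rot: [0.001, 0.729, 0.685, 0.001]
contact_force: [0.1, -0.1, 0.7]
width: 0.498
```

Run:
```python
from h import *
plan()
im,d,c,M=shot('wrist','wrist3.png')
```

```text
t 3.42 p [0.5072 0.0021 0.1324] yaw -0.0626 F [ 0.1 -0.1  0.7] w 0.498 tilt [0.0018 0.0001]
```

View pics/wrist3.png

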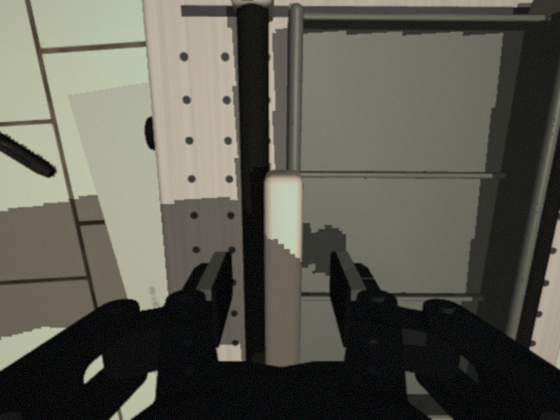

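Emit:
arm_command([
  [[0,0,0],0],
  [[0,0,0],0],
  [[0,0,0],0],
  [[0,0,0],0],
  [[0,0,0],0],
  [[0,0,0],0],
], jaw=1, squeeze=40)

```text
time_s: 4.22
ee_pos: [0.5069, 0.0025, 0.1318]
tcp_rot: [0.0, 0.729, 0.685, 0.0]
contact_force: [-0.2, 0.7, 6.1]
width: 0.157
```

Run:
```python
from h import *
plan()
im,d,c,M=shot('wrist','wrist4.png')
```

```text
t 4.22 p [0.5069 0.0025 0.1318] yaw -0.0619 F [-0.2  0.7  6.1] w 0.157 tilt [0.0012 0.0001]
```

View pics/wrist4.png

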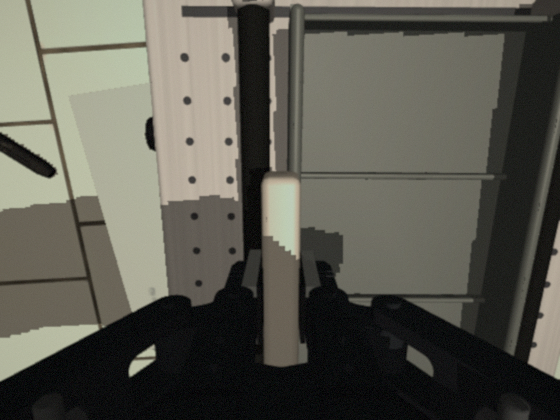

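Emit:
arm_command([
  [[0,0,-0.4],0],
  [[0,-0.15,-0.4],0],
  [[0,-0.3,-0.4],0],
  [[0,-0.3,-0.4],0],
  [[0,-0.3,-0.4],0],
])

```text
time_s: 4.9
ee_pos: [0.5034, 0.0026, 0.1352]
tcp_rot: [-0.0, 0.729, 0.685, -0.0]
contact_force: [0.3, 0.1, -0.9]
width: 0.156
```

```bash
python3 -c "
from h import *
plan()"
```

```text
t 4.9 p [0.5034 0.0026 0.1352] yaw -0.062 F [ 0.3  0.1 -0.9] w 0.156 tilt [-0.0002  0.0001]
```

Emit:
arm_command([
  [[0,-0.05,0],0],
  [[0,-0.1,0],0],
  [[0,-0.1,0],0],
])

```text
time_s: 5.28
ee_pos: [0.5026, 0.0027, 0.1353]
tcp_rot: [0.0, 0.729, 0.685, 0.0]
contact_force: [0.8, 0.2, -1.5]
width: 0.157
```

```bash
python3 -c "
from h import *
plan()"
```

```text
t 5.28 p [0.5026 0.0027 0.1353] yaw -0.062 F [ 0.8  0.2 -1.5] w 0.157 tilt [0.0003 0.0001]
```

Emit:
arm_command([
  [[0,-0.05,0],0],
  [[0,-0.05,0],0],
])

```text
time_s: 5.52
ee_pos: [0.5025, 0.0027, 0.1355]
tcp_rot: [0.0, 0.729, 0.685, 0.0]
contact_force: [2.9, -0.1, -1.7]
width: 0.155
```

```bash
python3 -c "
from h import *
plan()"
```

```text
t 5.53 p [0.5025 0.0027 0.1355] yaw -0.062 F [ 2.9 -0.1 -1.7] w 0.155 tilt [0.001 0.   ]
```

Emit:
arm_command([
  [[0,0.2,0],0],
  [[0,0.4,0],0],
  [[0,0.5,0],0],
  [[0,0.5,0],0],
  [[0,0.5,0],0],
])

```text
time_s: 6.15
ee_pos: [0.5069, 0.0024, 0.1353]
tcp_rot: [-0.0, 0.729, 0.685, -0.0]
contact_force: [0.1, 0.7, -1.3]
width: 0.153
```

Emit:
arm_command([
  [[0,0.05,0],0],
  [[0,0.1,0],0],
  [[0,0.1,0],0],
])

```text
time_s: 6.52
ee_pos: [0.5078, 0.0024, 0.1353]
tcp_rot: [-0.0, 0.729, 0.685, -0.0]
contact_force: [-1.5, 0.2, -0.5]
width: 0.156
```

Emit:
arm_command([
  [[0,0.05,0],0],
  [[0,0.05,0],0],
])

```text
time_s: 6.78
ee_pos: [0.508, 0.0023, 0.1352]
tcp_rot: [-0.0, 0.729, 0.685, -0.0]
contact_force: [-3.1, 0.4, 0.6]
width: 0.156
```

Emit:
arm_command([
  [[0,0.05,0],0],
  [[0,0.05,0],0],
])

```text
time_s: 7.02
ee_pos: [0.5083, 0.0023, 0.1352]
tcp_rot: [-0.001, 0.729, 0.685, -0.0]
contact_force: [-4.6, 1.6, 1.9]
width: 0.155
```

```bash
python3 -c "
from h import *
plan((.5052,.0024,.21,-.062),(.48,.22,.30,.094))"
```

```text
t 7.03 p [0.5083 0.0023 0.1352] yaw -0.0621 F [-4.6  1.6  1.9] w 0.155 tilt [-0.0013  0.0002]
[[-0.01, -0.32, -7.48], -0.0]
[[21.55, -4.2, -16.48], -0.156]
```

Emit:
arm_command([
  [[0,-0.3,0],0],
  [[0,-0.3,-1.5],0],
  [[0,-0.3,-5],0],
  [[0,-0.3,-9],0],
  [[5,-1,-14],-0.05],
  [[21.5,-4.2,-16.5],-0.156],
  [[21.5,-4.2,-16.5],-0.156],
  [[21.5,-4.2,-16.5],-0.156],
  [[21.5,-4.2,-16.5],-0.156],
  [[21.5,-4.2,-16.5],-0.156],
])

```text
time_s: 8.28
ee_pos: [0.4805, 0.2195, 0.301]
tcp_rot: [0.0, 0.673, 0.74, 0.0]
contact_force: [0.9, -0.4, -0.7]
width: 0.156
```

Run:
```python
from h import *
plan()
im,d,c,M=shot('wrist','wrist5.png');W=cloud(d,c,M); np.savez('/tmp/wrist5.npz',im=im,W=W,M=M)
P=W.reshape(-1,3); P=P[~np.isnan(P[:,0])]
m=(P[:,2]>.080)&(P[:,2]<.11)&(P[:,0]>.35)&(P[:,0]<.75)&(P[:,1]>.2)&(P[:,1]<.42)
Q=P[m][::2]; from scipy.cluster.hierarchy import fcluster,linkage
l=fcluster(linkage(Q,'single'),.006,'distance')
for k in range(1,l.max()+1):
    q=Q[l==k]
    if len(q)>100: print('head',len(q),np.median(q,0).round(4),rect(q))
```

```text
t 8.28 p [0.4805 0.2195 0.301 ] yaw 0.0949 F [ 0.9 -0.4 -0.7] w 0.156 tilt [0.001  0.0002]
head 875 [0.4538 0.2978 0.0927] [0.4537 0.2952 0.0141 0.0993 3.2532]
head 1053 [0.5994 0.3108 0.0924] [0.6017 0.3081 0.0145 0.0998 3.3038]
head 972 [0.5497 0.3077 0.0926] [0.5515 0.3048 0.0147 0.0989 5.6639]
head 882 [0.5023 0.3021 0.0926] [0.5028 0.2991 0.0141 0.0992 3.4128]
```

View pics/wrist5.png

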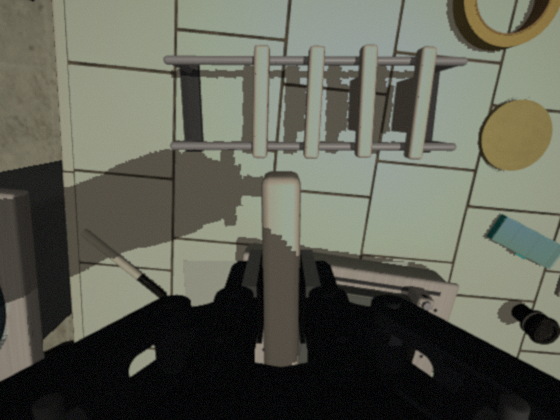

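```bash
python3 -c "
from h import *
plan((.403,.291,.25,.087),(.403,.291,.18,.087),(.403,.291,.086,.087))"
```

```text
t 8.32 p [0.4806 0.2189 0.3008] yaw 0.0937 F [-0.4 -0.1 -1. ] w 0.155 tilt [0.0007 0.0001]
[[7.9, -7.05, 5.07], 0.007]
[[7.9, -7.06, 12.07], 0.007]
[[7.9, -7.06, 21.47], 0.007]
```

Emit:
arm_command([
  [[4,-3.5,2],0.007],
  [[7.9,-7.05,5],0.007],
  [[7.9,-7.05,9],0.007],
  [[7.9,-7.05,13],0.007],
  [[7.9,-7.05,17],0.007],
  [[7.9,-7.05,20],0.007],
  [[7.9,-7.05,21.2],0.007],
  [[7.9,-7.05,21.2],0.007],
  [[7.9,-7.05,21.2],0.007],
])

```text
time_s: 9.45
ee_pos: [0.4036, 0.2917, 0.0896]
tcp_rot: [0.0, 0.676, 0.737, 0.001]
contact_force: [0.3, 0.1, -1.0]
width: 0.155
```

Run:
```python
from h import *
plan((.403,.291,.086,.087))
im,d,c,M=shot('wrist','wrist6.png')
```

```text
t 9.45 p [0.4036 0.2917 0.0896] yaw 0.0864 F [ 0.3  0.1 -1. ] w 0.155 tilt [0.0015 0.0012]
[[-0.07, -0.07, 0.36], -0.001]
```

View pics/wrist6.png

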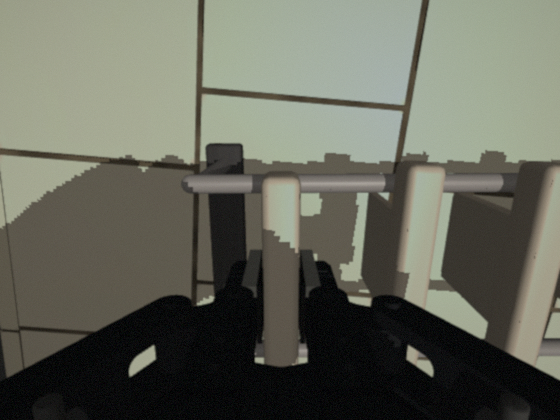

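Emit:
arm_command([
  [[-0.05,0,0.3],0],
  [[-0.05,0,0.45],0],
  [[-0.05,0,0.45],0],
])

```text
time_s: 9.88
ee_pos: [0.4031, 0.2913, 0.0848]
tcp_rot: [0.0, 0.676, 0.737, 0.001]
contact_force: [-1.9, -1.4, 8.9]
width: 0.155
```

Emit:
arm_command([
  [[0,0,0],0],
  [[0,0,0],0],
  [[0,0,0],0],
  [[0,0,-1],0],
  [[0,0,-4],0],
  [[0,0,-10],0],
  [[0,0,-16],0],
  [[0,0,-18],0],
  [[0,0,-18],0],
], jaw=0.3)

```text
time_s: 11.0
ee_pos: [0.4034, 0.2914, 0.2659]
tcp_rot: [0.0, 0.676, 0.737, 0.002]
contact_force: [0.1, -0.7, 0.1]
width: 0.35
```

Run:
```python
from h import *
im,d,c,M=shot('wrist','wrist7.png')
plan((.40,-.05,.26,.0),(.5945,-.33,.26,-.0635))
```

```text
t 11.05 p [0.4029 0.2911 0.2643] yaw 0.087 F [ 0.  -0.  -0.6] w 0.35 tilt [0.001  0.0008]
[[-33.95, -3.26, 0.4], 0.087]
[[-63.54, 13.69, 0.4], 0.151]
```

View pics/wrist7.png

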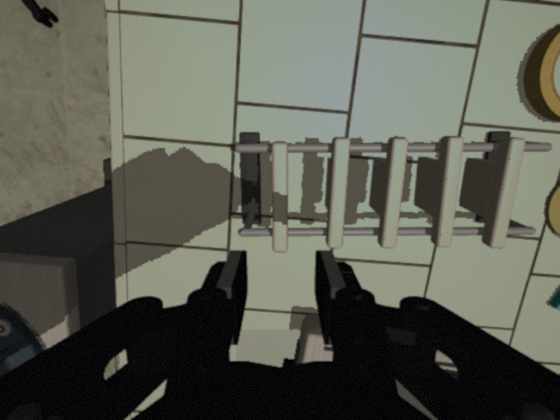

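Emit:
arm_command([
  [[-63.5,13.7,0],0.15],
  [[-63.5,13.7,0],0.15],
  [[-63.5,13.7,0],0.15],
  [[-63.5,13.7,0],0.15],
  [[-63.5,13.7,0],0.15],
  [[-63.5,13.7,0],0.15],
  [[-63.5,13.7,0],0.15],
  [[-63.5,13.7,0],0.15],
  [[-63.5,13.7,0],0.15],
  [[-63.5,13.7,0],0.15],
], jaw=-0.8)

```text
time_s: 12.3
ee_pos: [0.587, -0.308, 0.2619]
tcp_rot: [-0.001, 0.729, 0.684, -0.0]
contact_force: [1.7, -0.1, 0.2]
width: 0.896
```

Run:
```python
from h import *
plan((.5945,-.33,.24,-.0635))
```

```text
t 12.3 p [ 0.587  -0.308   0.2619] yaw -0.0632 F [ 1.7 -0.1  0.2] w 0.896 tilt [-0.0022  0.0014]
[[-2.15, 0.9, 2.19], 0.0]
```

Emit:
arm_command([
  [[-2,0.5,2],0],
  [[-2,0.5,2],0],
  [[-2,0.5,2],0],
])

```text
time_s: 12.68
ee_pos: [0.5904, -0.325, 0.2432]
tcp_rot: [-0.001, 0.729, 0.685, -0.0]
contact_force: [-0.3, -0.6, -0.4]
width: 0.902
```

Run:
```python
from h import *
plan()
im,d,c,M=shot('wrist','wrist8.png'); W=cloud(d,c,M); np.savez('/tmp/wrist8.npz',im=im,W=W,M=M)
im=im.astype(int)
m=((im[...,0]>1.8*im[...,1])&(im[...,0]>60)).astype(np.uint8)
n,l,st,ce=cv2.connectedComponentsWithStats(m)
for k in range(1,n):
    if st[k,4]>300:
        P=W[l==k]; print(st[k],ce[k],np.nanmedian(P,0),np.nanpercentile(P,[1,99],axis=0))
```

```text
t 12.68 p [ 0.5904 -0.325   0.2432] yaw -0.0623 F [-0.3 -0.6 -0.4] w 0.902 tilt [-0.0016  0.0014]
[ 374   72   76   84 2437] [409.24415265 114.86581863] [ 0.72251068 -0.26478628  0.00864586] [[ 0.68786506 -0.30421326  0.00520167]
 [ 0.7593422  -0.22656929  0.01083266]]
[ 259  129   48   48 1778] [283.15298088 151.83577053] [ 0.59369269 -0.2940781   0.00497158] [[ 0.57061656 -0.31723568  0.00311049]
 [ 0.61654861 -0.27178948  0.00674842]]
```

View pics/wrist8.png

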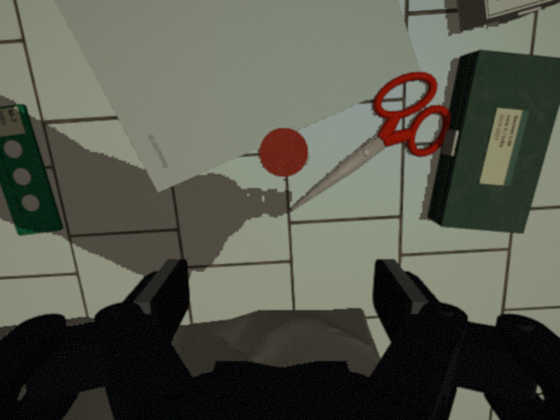

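Run:
```python
from h import *
im=np.load('/tmp/wrist8.npz')['im'][105:200,225:345]
o=cv2.resize(im,None,fx=6,fy=6,interpolation=cv2.INTER_CUBIC)
lab=cv2.cvtColor(o,cv2.COLOR_RGB2LAB); lab[...,0]=cv2.createCLAHE(4,(3,3)).apply(lab[...,0])
cv2.imwrite('pics/e8.png',cv2.cvtColor(lab,cv2.COLOR_LAB2BGR))
```

```text
(no output)
```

View pics/e8.png

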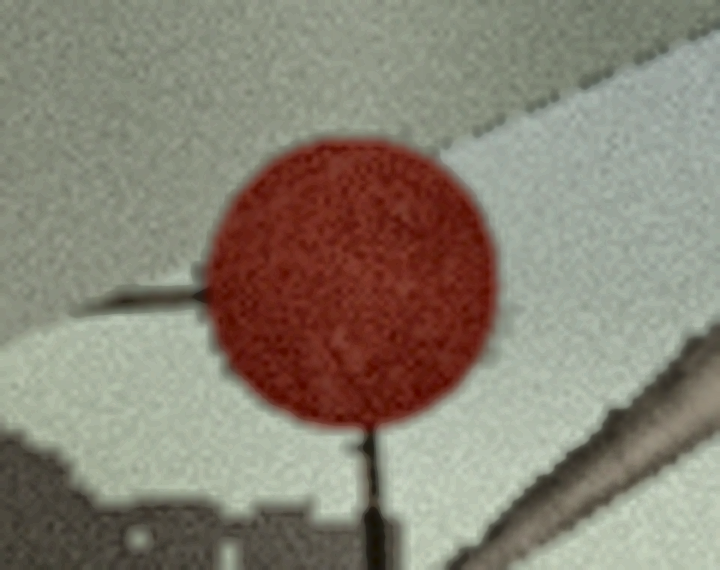

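Emit:
arm_command([
  [[1.5,0.2,4],0],
  [[1.5,0.2,8],0],
  [[1.5,0.2,12],0],
  [[1.5,0.2,12],0],
  [[1.5,0.2,12],0],
])

```text
time_s: 13.35
ee_pos: [0.5947, -0.3112, 0.1261]
tcp_rot: [0.001, 0.729, 0.685, 0.0]
contact_force: [0.2, 0.7, 0.9]
width: 0.899
```

Run:
```python
from h import *
plan()
im,d,c,M=shot('wrist','wrist9.png'); W=cloud(d,c,M); np.savez('/tmp/wrist9.npz',im=im,W=W,M=M)
i=im.astype(int)
m=((i[...,0]>1.8*i[...,1])&(i[...,0]>60)).astype(np.uint8)
n,l,st,ce=cv2.connectedComponentsWithStats(m)
for k in range(1,n):
    if st[k,4]>300:
        P=W[l==k]; print(st[k],ce[k],np.nanmedian(P,0),np.nanpercentile(P,[1,99],axis=0))
lab=cv2.cvtColor(im,cv2.COLOR_RGB2LAB); lab[...,0]=cv2.createCLAHE(4,(6,6)).apply(lab[...,0])
cv2.imwrite('pics/e9.png',cv2.cvtColor(lab,cv2.COLOR_LAB2BGR))
D=np.nan_to_num(W[...,2]); cv2.imwrite('pics/d9.png',cv2.applyColorMap(np.clip((D+.01)/.04*255,0,255).astype(np.uint8),cv2.COLORMAP_JET))
```

```text
t 13.35 p [ 0.5947 -0.3112  0.1261] yaw -0.062 F [0.2 0.7 0.9] w 0.899 tilt [ 0.0021 -0.001 ]
[ 411   72  109  121 4924] [460.25588952 132.51645004] [ 0.72118556 -0.26356977  0.00859931] [[ 0.68836869 -0.3042665   0.00557113]
 [ 0.75651225 -0.22642628  0.01061589]]
[ 244  153   70   59 3163] [279.21719886 182.00474233] [ 0.59493885 -0.29116013  0.00498304] [[ 0.5702248  -0.31073013  0.00336324]
 [ 0.61718008 -0.27110072  0.00653463]]
```

View pics/e9.png

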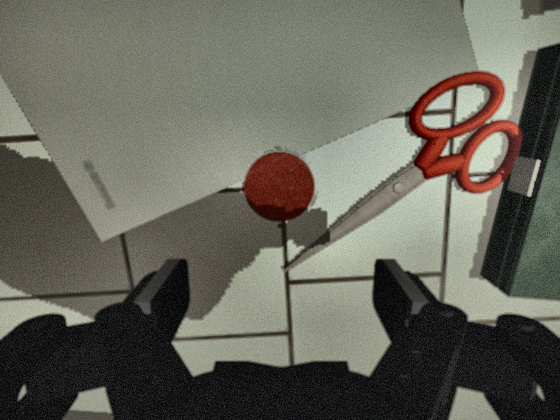

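View pics/d9.png

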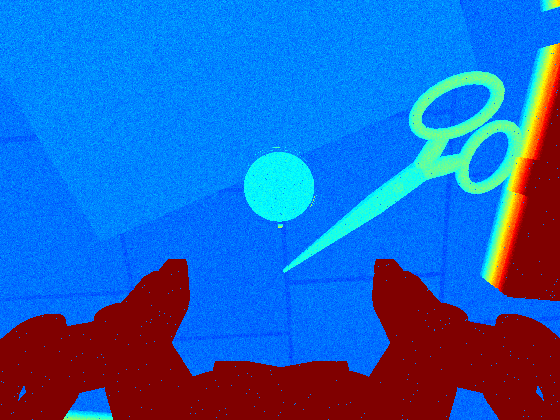

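Run:
```python
from h import *
for n in ['wrist9','wrist8','wrist1']:
    W=np.load('/tmp/%s.npz'%n)['W']; P=W.reshape(-1,3)
    m=(P[:,2]>.010)&(P[:,2]<.02)&(P[:,0]>.32)&(P[:,0]<.68)&(P[:,1]<-.17)&(P[:,1]>-.40); q=P[m]
    near=np.hypot(q[:,0]-.594,q[:,1]+.294)<.045
    print(n,near.sum(),(~near).sum(),q[~near].round(3)[:25].tolist())
    if near.sum()>4: print(q[near].round(4)[:: max(1,near.sum()//25)].tolist()); 
    if near.sum()>4: print(cv2.minEnclosingCircle(q[near][:,:2].astype(np.float32)))
```

```text
wrist9 13 0 []
[[0.6185, -0.3013, 0.0109], [0.6185, -0.3021, 0.0108], [0.6178, -0.3036, 0.0102], [0.6176, -0.3037, 0.0128], [0.617, -0.3057, 0.0104], [0.6162, -0.307, 0.0108], [0.6161, -0.3077, 0.0113], [0.6155, -0.3086, 0.0103], [0.5931, -0.3223, 0.0102], [0.5917, -0.3221, 0.0129], [0.5924, -0.3224, 0.0119], [0.5931, -0.3228, 0.0109], [0.5938, -0.3226, 0.0117]]
((0.6051167249679565, -0.3116821050643921), 0.01705690287053585)
wrist8 6 0 []
[[0.6176, -0.3043, 0.0108], [0.6164, -0.3061, 0.012], [0.6153, -0.3082, 0.0112], [0.5919, -0.3222, 0.0126], [0.5929, -0.3223, 0.0119], [0.5939, -0.3223, 0.0123]]
((0.6047214269638062, -0.3132327198982239), 0.015750832855701447)
wrist1 6 0 []
[[0.5944, -0.2655, 0.01], [0.6165, -0.3045, 0.0104], [0.6159, -0.3056, 0.011], [0.6159, -0.3071, 0.0101], [0.6143, -0.3076, 0.0133], [0.5935, -0.3218, 0.0125]]
((0.593984842300415, -0.29365867376327515), 0.028282323852181435)
```

Run:
```python
from h import *
for n,tz in [('wrist9',.1261),('wrist8',.2432)]:
    z=np.load('/tmp/%s.npz'%n);W=z['W']
    for sl in [(slice(255,300),slice(140,190)),(slice(255,300),slice(372,425))]:
        Q=W[sl].reshape(-1,3); Q=Q[(Q[:,2]>tz-.03)&(Q[:,2]<tz+.05)]
        i=np.argsort(Q[:,2])[:8]; print(n,(Q[i].mean(0)-[0,0,tz]).round(4), np.percentile(Q[:,2],1)-tz)
plan((.594,-.294,.05,-.062),(.594,-.294,.02,-.062))
```

```text
wrist9 [ 0.5556 -0.3085 -0.0074] -0.006575521114631264
wrist9 [ 0.6326 -0.3136 -0.0074] -0.006657926085727586
wrist8 [ 0.5512 -0.3218 -0.0074] -0.006501448802018778
wrist8 [ 0.6284 -0.3252 -0.0075] -0.0069216628078863085
t 13.4 p [ 0.595  -0.3116  0.1264] yaw -0.0623 F [-0.2  0.6  0.3] w 0.899 tilt [ 0.003  -0.0014]
[[1.76, -0.23, 7.64], -0.0]
[[1.76, -0.24, 10.64], -0.0]
```

Emit:
arm_command([
  [[1.75,-0.23,5],0],
  [[1.75,-0.23,9],0],
  [[1.75,-0.23,10.5],0],
  [[1.75,-0.23,11],0],
  [[1.75,-0.23,11],0],
  [[1.75,-0.23,11],0],
])

```text
time_s: 14.15
ee_pos: [0.5936, -0.2946, 0.0153]
tcp_rot: [0.001, 0.729, 0.684, 0.0]
contact_force: [0.1, 0.1, -0.2]
width: 0.902
```

Run:
```python
from h import *
plan((.594,-.294,.016,-.062))
im,d,c,M=shot('wrist','wrist10.png')
```

```text
t 14.15 p [ 0.5936 -0.2946  0.0153] yaw -0.0632 F [ 0.1  0.1 -0.2] w 0.902 tilt [ 0.0021 -0.001 ]
[[0.06, 0.04, -0.07], -0.001]
```

View pics/wrist10.png

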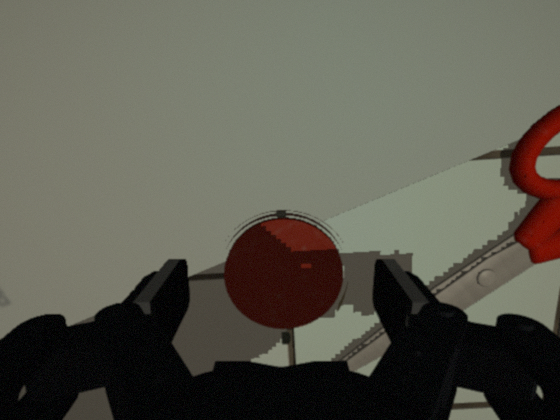

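Emit:
arm_command([
  [[0,0,-0.1],0],
  [[0,0,-0.1],0],
  [[0,0,-0.1],0],
  [[0,0,-0.1],0],
  [[0,0,-0.1],0],
], jaw=1, squeeze=25)

```text
time_s: 14.82
ee_pos: [0.593, -0.2942, 0.0158]
tcp_rot: [0.001, 0.729, 0.684, 0.0]
contact_force: [-1.4, -0.6, 6.2]
width: 0.665
```

Run:
```python
from h import *
plan()
im,d,c,M=shot('wrist','wrist11.png')
```

```text
t 14.82 p [ 0.593  -0.2942  0.0158] yaw -0.0631 F [-1.4 -0.6  6.2] w 0.665 tilt [ 0.001  -0.0005]
```

View pics/wrist11.png

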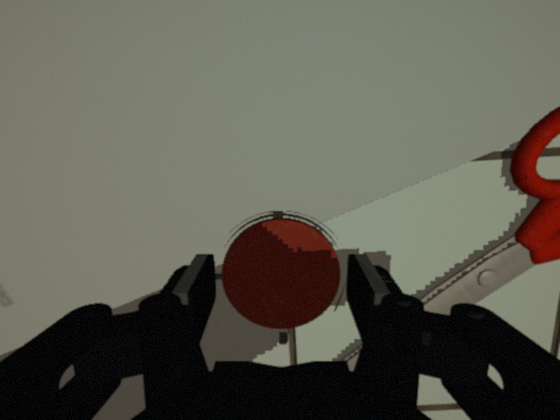

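Run:
```python
from h import *
z=np.load('/tmp/wrist2.npz'); P=z['W'].reshape(-1,3); P=P[~np.isnan(P[:,0])]
C=np.array([.5612,-.009]); L=(P[:,:2]-C)@rot(-.0635); zz=P[:,2]
k=(abs(L[:,0]-.01)<.03)&(L[:,1]>-.125)&(L[:,1]<-.01)
for y in np.arange(-.125,-.01,.0025):
    q=zz[k&(abs(L[:,1]-y)<.00125)]; q=q[q<.2]; print(round(y,4),len(q),np.percentile(q,[5,50,95]).round(4) if len(q) else '')
```

```text
-0.125 72 [0.0646 0.0661 0.0673]
-0.1225 127 [0.0648 0.066  0.0674]
-0.12 114 [0.0644 0.0659 0.0671]
-0.1175 145 [0.0647 0.0659 0.0668]
-0.115 135 [0.0647 0.0659 0.0672]
-0.1125 115 [0.0645 0.0657 0.067 ]
-0.11 148 [0.0646 0.0658 0.0668]
-0.1075 23 [0.066  0.0666 0.0671]
-0.105 58 [0.0848 0.0862 0.087 ]
-0.1025 199 [0.072  0.0857 0.0873]
-0.1 253 [0.0679 0.0697 0.0852]
-0.0975 138 [0.0676 0.0689 0.0701]
-0.095 119 [0.0677 0.0689 0.0702]
-0.0925 167 [0.0679 0.069  0.0701]
-0.09 120 [0.0675 0.069  0.0703]
-0.0875 166 [0.0676 0.0689 0.0699]
-0.085 127 [0.068  0.069  0.0703]
-0.0825 144 [0.0675 0.0686 0.0698]
-0.08 150 [0.0675 0.0691 0.0704]
-0.0775 125 [0.0676 0.0688 0.0701]
-0.075 167 [0.0679 0.069  0.0702]
-0.0725 125 [0.0673 0.0689 0.0701]
-0.07 171 [0.0676 0.0689 0.0701]
-0.0675 123 [0.0675 0.069  0.0701]
-0.065 172 [0.0677 0.0689 0.07  ]
-0.0625 128 [0.0675 0.0688 0.07  ]
-0.06 164 [0.0679 0.069  0.0704]
-0.0575 149 [0.0676 0.0689 0.07  ]
-0.055 148 [0.0677 0.069  0.0701]
-0.0525 178 [0.0674 0.0689 0.0702]
-0.05 121 [0.0678 0.0689 0.0703]
-0.0475 181 [0.0679 0.0691 0.0703]
-0.045 120 [0.0678 0.0691 0.0702]
-0.0425 181 [0.0677 0.0688 0.07  ]
-0.04 168 [0.0678 0.069  0.0701]
-0.0375 133 [0.0677 0.069  0.0703]
-0.035 183 [0.0678 0.069  0.0702]
-0.0325 149 [0.0679 0.0692 0.0715]
-0.03 157 [0.0688 0.0742 0.0756]
-0.0275 183 [0.0679 0.0696 0.0749]
-0.025 135 [0.0679 0.069  0.0701]
-0.0225 174 [0.0677 0.069  0.0701]
-0.02 182 [0.0676 0.0689 0.0705]
-0.0175 151 [0.068  0.069  0.0703]
-0.015 153 [0.0675 0.0688 0.0701]
-0.0125 186 [0.0676 0.069  0.0702]
```

Run:
```python
from h import *
plan((.594,-.294,.17,-.062),(.5693,-.0035,.17,-.0635),(.5693,-.0035,.087,-.0635))
```

```text
t 14.88 p [ 0.593  -0.2942  0.0158] yaw -0.0631 F [-1.8  0.8  5.4] w 0.664 tilt [ 0.001  -0.0005]
[[0.02, 0.12, -15.42], -0.001]
[[28.85, -4.18, -15.44], 0.0]
[[28.86, -4.19, -7.14], 0.0]
```

Emit:
arm_command([
  [[0,0,-1],0],
  [[0,0,-5],0],
  [[0,0,-10],0],
  [[2,0,-15],0],
  [[8,0,-16],0],
  [[14,-0.3,-16],0],
  [[20,-0.3,-16],0],
  [[26,-0.4,-16],0],
  [[29.2,-0.4,-16],0],
  [[29.2,-0.4,-16],0],
])

```text
time_s: 16.12
ee_pos: [0.6071, 0.0001, 0.1755]
tcp_rot: [0.0, 0.728, 0.686, 0.0]
contact_force: [-0.2, 0.5, -0.8]
width: 0.665
```

Run:
```python
from h import *
plan((.5693,-.0035,.17,-.0635),(.5693,-.0035,.087,-.0635))
im,d,c,M=shot('wrist','wrist12.png')
```

```text
t 16.12 p [6.071e-01 1.000e-04 1.755e-01] yaw -0.0595 F [-0.2  0.5 -0.8] w 0.665 tilt [0.0006 0.0004]
[[-0.58, -3.75, 0.55], 0.004]
[[-0.58, -3.76, 8.85], 0.004]
```

View pics/wrist12.png

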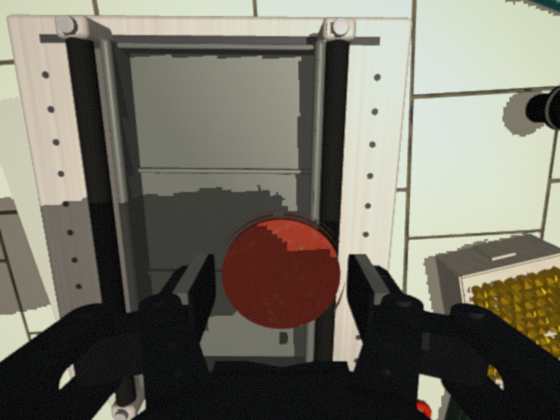

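Emit:
arm_command([
  [[-0.6,-3.75,0.5],0.004],
  [[-0.6,-3.75,0.5],0.004],
  [[-0.6,-3.75,4],0.004],
  [[-0.6,-3.75,7],0.004],
  [[-0.6,-3.75,7],0.004],
  [[-0.6,-3.75,7],0.004],
])

```text
time_s: 16.92
ee_pos: [0.5702, -0.0065, 0.106]
tcp_rot: [0.0, 0.731, 0.683, 0.0]
contact_force: [0.3, -0.7, -0.5]
width: 0.663
```

Run:
```python
from h import *
plan((.5693,-.0035,.0865,-.0635))
im,d,c,M=shot('wrist','wrist13.png')
```

```text
t 16.93 p [ 0.5702 -0.0065  0.106 ] yaw -0.0678 F [ 0.3 -0.7 -0.5] w 0.663 tilt [0.0013 0.    ]
[[0.3, -0.11, 1.95], -0.004]
```

View pics/wrist13.png

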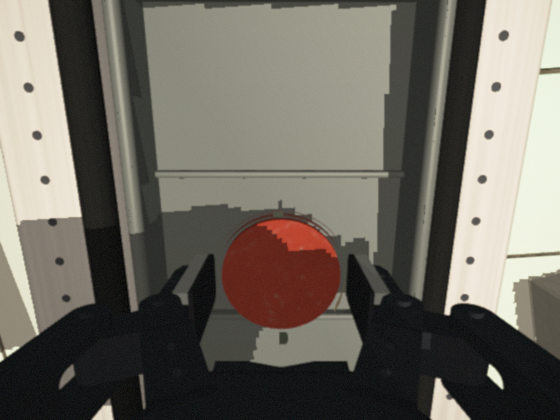

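Emit:
arm_command([
  [[0.3,-0.1,0.5],-0.004],
  [[0.3,-0.1,1.2],-0.004],
  [[0.3,-0.1,1.7],-0.004],
  [[0.3,-0.1,1.95],-0.004],
  [[0.3,-0.1,1.95],-0.004],
])

```text
time_s: 17.6
ee_pos: [0.5684, -0.0029, 0.0852]
tcp_rot: [-0.0, 0.729, 0.685, -0.0]
contact_force: [0.3, 0.1, -0.2]
width: 0.667
```

Emit:
arm_command([
  [[0,0,0.08],0],
  [[0,0,0.08],0],
])

```text
time_s: 17.85
ee_pos: [0.5686, -0.0029, 0.0848]
tcp_rot: [0.0, 0.729, 0.684, 0.0]
contact_force: [0.1, -1.0, 2.8]
width: 0.661
```

Emit:
arm_command([
  [[0,0,0],0],
  [[0,0,0],0],
  [[0,0,0],0],
  [[0,0,-1],0],
  [[0,0,-3],0],
  [[0,0,-8],0],
  [[0,0,-13],0],
  [[0,0,-13],0],
], jaw=-0.5)

```text
time_s: 18.85
ee_pos: [0.5705, -0.0029, 0.2193]
tcp_rot: [0.003, 0.729, 0.684, 0.003]
contact_force: [0.5, 0.7, -0.1]
width: 0.749
```

Run:
```python
from h import *
plan((.4537,.2952,.23,.07))
im,d,c,M=shot('wrist','wrist14.png'); W=cloud(d,c,M); np.savez('/tmp/wrist14.npz',im=im,W=W,M=M)
im,d,c,M=shot('top','top14.png');
```

```text
t 18.85 p [ 0.5705 -0.0029  0.2193] yaw -0.063 F [ 0.5  0.7 -0.1] w 0.749 tilt [0.0077 0.    ]
[[29.02, -13.53, -1.16], -0.133]
```

View pics/wrist14.png

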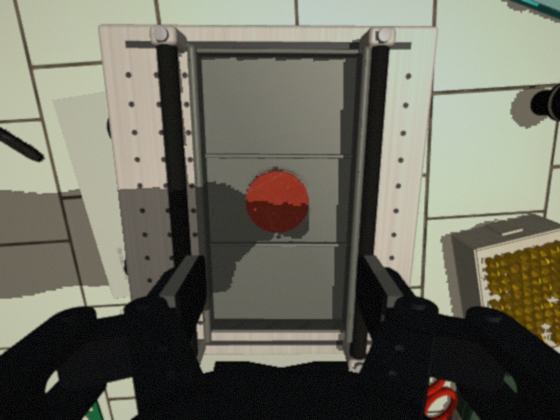

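View pics/top14.png

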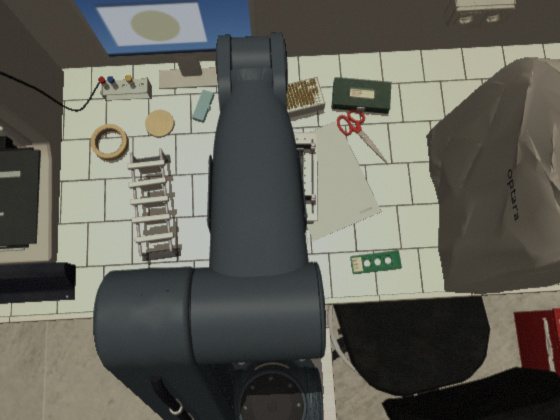

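Emit:
arm_command([
  [[6,-2.5,-1],-0.03],
  [[12,-5,-1],-0.06],
  [[18,-8,-1],-0.09],
  [[24,-11,-1],-0.12],
  [[29,-13.5,-1],-0.13],
  [[29,-13.5,-1],-0.13],
  [[29,-13.5,-1],-0.13],
  [[29,-13.5,-1],-0.13],
  [[29,-13.5,-1],-0.13],
], jaw=0.3)

```text
time_s: 20.08
ee_pos: [0.4526, 0.2938, 0.2244]
tcp_rot: [0.0, 0.684, 0.73, -0.0]
contact_force: [0.3, -0.6, 0.1]
width: 0.349
```

```bash
cat >> h.py <<'E'
def heads(fn):
    im,d,c,M=shot('wrist',fn);W=cloud(d,c,M)
    P=W.reshape(-1,3); P=P[~np.isnan(P[:,0])]
    m=(P[:,2]>.085)&(P[:,2]<.11)&(P[:,0]>.35)&(P[:,0]<.75)&(P[:,1]>.2)&(P[:,1]<.42)
    Q=P[m]; Q=Q[::max(1,len(Q)//5000)]; from scipy.cluster.hierarchy import fcluster,linkage
    l=fcluster(linkage(Q,'single'),.006,'distance')
    for k in range(1,l.max()+1):
        q=Q[l==k]
        if len(q)>100: print('head',len(q),np.median(q,0).round(4),rect(q))
E
python3 - <<'E'
from h import *
heads('wrist15.png')
plan((.4537,.2952,.16,.07),(.4537,.2952,.0848,.07))
E
```

```text
head 1121 [0.4029 0.2944 0.0926] [0.4024 0.2893 0.0144 0.0949 5.1372]
head 1409 [0.5995 0.312  0.0923] [0.6018 0.3082 0.0147 0.0994 3.4646]
head 1127 [0.4536 0.2996 0.0927] [0.4541 0.2958 0.0135 0.0987 3.5291]
head 1291 [0.5495 0.3089 0.0925] [0.5513 0.3048 0.0144 0.0996 5.6306]
head 1216 [0.5018 0.3037 0.0926] [0.5029 0.2998 0.0146 0.0988 3.2381]
t 20.12 p [0.4526 0.2939 0.2245] yaw 0.065 F [-0.6  0.  -0.4] w 0.349 tilt [-0.0001 -0.0001]
[[0.12, 0.12, 6.45], -0.005]
[[0.13, 0.12, 13.97], -0.005]
```

View pics/wrist15.png

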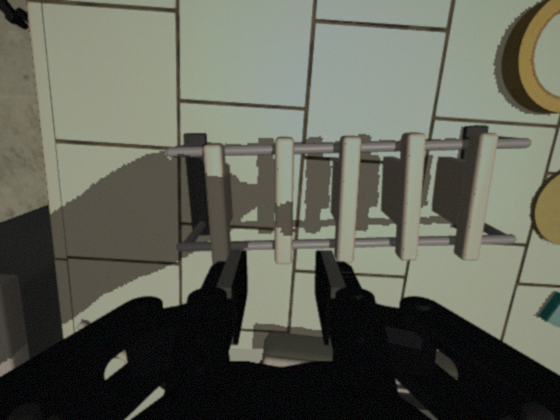

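Emit:
arm_command([
  [[0.15,0.15,5],0.003],
  [[0.15,0.15,9],0.003],
  [[0.15,0.15,12],0.003],
  [[0.15,0.15,13.9],0.003],
  [[0.15,0.15,13.9],0.003],
  [[0.15,0.15,13.9],0.003],
])

```text
time_s: 20.88
ee_pos: [0.454, 0.2965, 0.0864]
tcp_rot: [0.0, 0.684, 0.729, 0.001]
contact_force: [-0.1, -0.2, -0.5]
width: 0.35
```

Run:
```python
from h import *
im,d,c,M=shot('wrist','wrist16.png')
plan((.4541,.2955,.0848,.06))
```

```text
t 20.93 p [0.4541 0.2968 0.0866] yaw 0.0635 F [0.4 0.2 0.7] w 0.351 tilt [0.0013 0.001 ]
[[-0.13, -0.01, 0.18], 0.004]
```

View pics/wrist16.png

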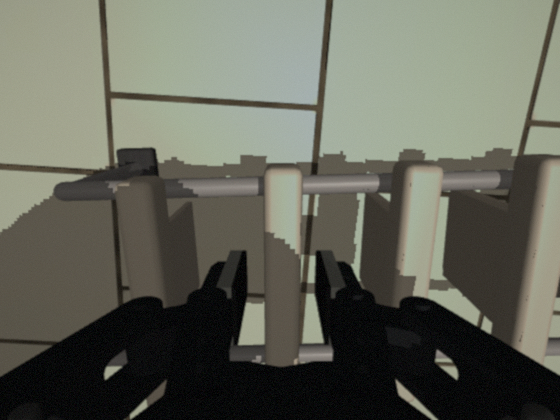

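Emit:
arm_command([
  [[-0.1,0,0.15],0.004],
  [[-0.1,0,0.15],0.004],
  [[-0.1,0,0.15],0.004],
  [[-0.1,0,0.15],0.004],
  [[-0.1,0,0.15],0.004],
  [[-0.1,0,0.15],0.004],
], jaw=1, squeeze=40)

```text
time_s: 21.68
ee_pos: [0.4542, 0.296, 0.0852]
tcp_rot: [0.0, 0.686, 0.728, 0.001]
contact_force: [0.1, -1.0, 4.7]
width: 0.154
```

Run:
```python
from h import *
plan((.4541,.2955,.22,.06),(.5052,.0025,.22,-.0635),(.5052,.0025,.175,-.0635),(.5052,.0025,.15,-.0635))
```

```text
t 21.68 p [0.4542 0.296  0.0852] yaw 0.0599 F [ 0.1 -1.   4.7] w 0.154 tilt [0.0019 0.0012]
[[-0.03, 0.02, -13.48], -0.0]
[[-29.59, 3.37, -13.51], 0.123]
[[-29.59, 3.36, -9.01], 0.123]
[[-29.59, 3.35, -6.51], 0.123]
```

Emit:
arm_command([
  [[0,0,-2],0],
  [[0,0,-6],0],
  [[0,0,-12],0],
  [[-3,0.3,-13.5],0],
  [[-9,1,-13.5],0.03],
  [[-15,1.5,-13.5],0.06],
  [[-21,2.2,-13.5],0.09],
  [[-26,2.8,-13.5],0.12],
  [[-29.6,3.4,-13.5],0.123],
  [[-29.6,3.4,-13.5],0.123],
])

```text
time_s: 22.92
ee_pos: [0.5055, 0.0, 0.2194]
tcp_rot: [0.0, 0.73, 0.683, 0.0]
contact_force: [-1.0, 0.7, -0.9]
width: 0.152
```

Run:
```python
from h import *
im,d,c,M=shot('wrist','wrist17.png')
plan((.5052,.0025,.175,-.0635),(.5052,.0025,.15,-.0635))
```

```text
t 22.98 p [0.5052 0.0013 0.2193] yaw -0.0655 F [ 0.1  0.2 -0.2] w 0.15 tilt [0.0004 0.0003]
[[0.12, -0.01, 4.43], -0.002]
[[0.12, -0.01, 6.93], -0.002]
```

View pics/wrist17.png

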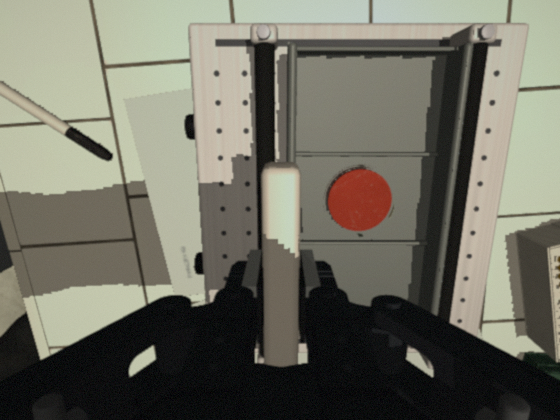

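Lower to just above the bar, then in with force checks.

Emit:
arm_command([
  [[0.1,0,2.5],-0.002],
  [[0.1,0,4.5],-0.002],
  [[0.1,0,5.3],-0.002],
  [[0.1,0,5.3],-0.002],
  [[0.1,0,5.3],-0.002],
])

```text
time_s: 23.6
ee_pos: [0.5057, 0.0036, 0.1668]
tcp_rot: [0.0, 0.728, 0.685, 0.0]
contact_force: [0.5, -1.0, -1.3]
width: 0.155
```

Run:
```python
from h import *
plan((.5052,.0025,.1325,-.0635))
```

```text
t 23.6 p [0.5057 0.0036 0.1668] yaw -0.0605 F [ 0.5 -1.  -1.3] w 0.155 tilt [0.0012 0.0001]
[[-0.11, -0.04, 3.43], 0.003]
```

Emit:
arm_command([
  [[-0.1,-0.05,0.3],0.003],
  [[-0.1,-0.05,0.7],0.003],
  [[-0.1,-0.05,1.1],0.003],
  [[-0.1,-0.05,1.4],0.003],
  [[-0.1,-0.05,1.4],0.003],
])

```text
time_s: 24.22
ee_pos: [0.5045, 0.0022, 0.1517]
tcp_rot: [-0.0, 0.729, 0.684, -0.0]
contact_force: [-1.1, 0.2, 0.1]
width: 0.159
```

Emit:
arm_command([
  [[0,0,0.5],0],
  [[0,0,1.0],0],
  [[0,0,1.5],0],
  [[0,0,1.8],0],
  [[0,0,1.8],0],
])

```text
time_s: 24.85
ee_pos: [0.5045, 0.0022, 0.1337]
tcp_rot: [-0.0, 0.729, 0.684, -0.0]
contact_force: [1.3, 0.2, -0.5]
width: 0.158
```

Run:
```python
from h import *
plan((.5052,.0025,.1325,-.0635))
```

```text
t 24.85 p [0.5045 0.0022 0.1337] yaw -0.064 F [ 1.3  0.2 -0.5] w 0.158 tilt [-0.0005  0.0001]
[[0.03, 0.07, 0.12], -0.001]
```

Emit:
arm_command([
  [[0,0,0.15],0],
  [[0,0,0.2],0],
  [[0,0,0.2],0],
])

```text
time_s: 25.22
ee_pos: [0.5048, 0.0022, 0.1322]
tcp_rot: [0.0, 0.729, 0.684, 0.0]
contact_force: [-1.2, 0.0, 1.6]
width: 0.158
```

Run:
```python
from h import *
plan((.505,.0025,.22,-.0635),(.4542,.296,.22,.065),(.4542,.296,.086,.065))
```

```text
t 25.23 p [0.5048 0.0022 0.1322] yaw -0.0641 F [-1.2  0.   1.6] w 0.158 tilt [0.0004 0.0001]
[[0.03, 0.02, -8.78], -0.001]
[[28.99, -6.93, -8.77], -0.129]
[[28.99, -6.93, 4.63], -0.129]
```

Emit:
arm_command([
  [[0,0,-1.5],0],
  [[0,0,-5],0],
  [[0,0,-9],0],
  [[4,-0.5,-9.2],-0.03],
  [[10,-1.5,-9.2],-0.06],
  [[16,-2.5,-9.2],-0.1],
  [[22,-4,-9.2],-0.12],
  [[27,-5,-9.2],-0.13],
  [[29.5,-6.5,-9.2],-0.13],
  [[29.5,-6.5,-9.2],-0.13],
])

```text
time_s: 26.48
ee_pos: [0.4578, 0.3025, 0.2247]
tcp_rot: [-0.0, 0.682, 0.731, 0.0]
contact_force: [0.4, 0.2, -0.6]
width: 0.153
```

Run:
```python
from h import *
plan((.4542,.296,.22,.065),(.4542,.296,.086,.065))
```

```text
t 26.48 p [0.4578 0.3025 0.2247] yaw 0.0691 F [ 0.4  0.2 -0.6] w 0.153 tilt [0.0002 0.0005]
[[-0.63, -0.41, 0.47], 0.004]
[[-0.63, -0.41, 13.87], 0.004]
```

Emit:
arm_command([
  [[-0.65,-0.4,1],0.004],
  [[-0.65,-0.4,3],0.004],
  [[-0.65,-0.4,7],0.004],
  [[-0.65,-0.4,11],0.004],
  [[-0.65,-0.4,13],0.004],
  [[-0.65,-0.4,13],0.004],
  [[-0.65,-0.4,13],0.004],
])

```text
time_s: 27.35
ee_pos: [0.4557, 0.2934, 0.0949]
tcp_rot: [0.0, 0.685, 0.728, 0.0]
contact_force: [0.0, 0.4, -0.8]
width: 0.153
```

Run:
```python
from h import *
plan((.4542,.296,.085,.065))
```

```text
t 27.35 p [0.4557 0.2934 0.0949] yaw 0.0607 F [ 0.   0.4 -0.8] w 0.153 tilt [0.0008 0.0005]
[[0.27, -0.13, 0.99], -0.004]
```

Emit:
arm_command([
  [[0.25,-0.15,0.4],-0.004],
  [[0.25,-0.15,0.8],-0.004],
  [[0.25,-0.15,0.95],-0.004],
  [[0.25,-0.15,0.95],-0.004],
])

```text
time_s: 27.85
ee_pos: [0.4534, 0.2966, 0.0852]
tcp_rot: [0.0, 0.683, 0.73, 0.0]
contact_force: [-1.7, -1.0, 6.2]
width: 0.154
```

Emit:
arm_command([
  [[0,0,0],0],
  [[0,0,0],0],
  [[0,0,0],0],
  [[0,0,-2],0],
  [[0,0,-7],0],
  [[0,0,-10],0],
  [[0,4.9,-10],0],
  [[0,4.9,-10],0],
  [[0,4.9,-10],0],
], jaw=0.3)

```text
time_s: 28.98
ee_pos: [0.5019, 0.2994, 0.1839]
tcp_rot: [-0.0, 0.684, 0.73, -0.001]
contact_force: [-0.1, 0.3, 0.3]
width: 0.351
```

Run:
```python
from h import *
heads('wrist18.png')
plan((.5029,.2996,.16,.058),(.5029,.2996,.0848,.058))
```

```text
head 1198 [0.5999 0.3129 0.0925] [0.6018 0.3085 0.0142 0.0991 3.5877]
head 1025 [0.5028 0.3039 0.0926] [0.503  0.2999 0.0139 0.0986 3.301 ]
head 1040 [0.5501 0.3124 0.0926] [0.5514 0.3052 0.0143 0.0989 5.7016]
head 1175 [0.4045 0.2918 0.0925] [0.4032 0.2874 0.0141 0.0989 4.928 ]
head 952 [0.4528 0.3073 0.0925] [0.4526 0.2983 0.0144 0.0945 3.8262]
t 29.02 p [0.5016 0.2994 0.184 ] yaw 0.066 F [-0.6  0.6  0.3] w 0.35 tilt [-0.0014 -0.0005]
[[0.01, 0.14, 2.4], 0.008]
[[0.02, 0.15, 9.92], 0.008]
```

View pics/wrist18.png

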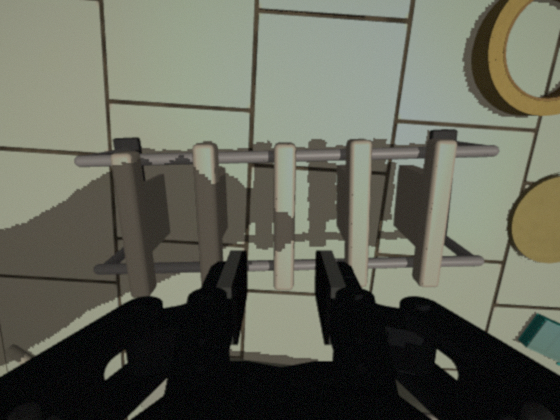

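Emit:
arm_command([
  [[0,0.15,3],0.008],
  [[0,0.15,6],0.008],
  [[0,0.15,8.5],0.008],
  [[0,0.15,9.8],0.008],
  [[0,0.15,9.8],0.008],
])

```text
time_s: 29.65
ee_pos: [0.503, 0.2996, 0.0861]
tcp_rot: [-0.0, 0.686, 0.727, -0.001]
contact_force: [1.0, 0.4, 0.5]
width: 0.352
```

Run:
```python
from h import *
plan((.5030,.2996,.0848,.058))
```

```text
t 29.65 p [0.503  0.2996 0.0861] yaw 0.0583 F [1.  0.4 0.5] w 0.352 tilt [-0.0014 -0.0007]
[[0.0, -0.0, 0.13], 0.0]
```

Emit:
arm_command([
  [[0,0,0.1],0],
  [[0,0,0.1],0],
  [[0,0,0.1],0],
  [[0,0,0.1],0],
  [[0,0,0.1],0],
  [[0,0,0.1],0],
], jaw=1)

```text
time_s: 30.4
ee_pos: [0.5043, 0.3002, 0.0866]
tcp_rot: [0.0, 0.686, 0.727, 0.001]
contact_force: [-1.6, 0.1, 7.8]
width: 0.153
```

Run:
```python
from h import *
plan((.503,.2996,.22,.058),(.5052,.0025,.22,-.0635))
```

```text
t 30.4 p [0.5043 0.3002 0.0866] yaw 0.058 F [-1.6  0.1  7.8] w 0.153 tilt [0.0013 0.0012]
[[-0.03, -0.11, -13.34], 0.0]
[[-29.71, -1.61, -13.37], 0.122]
```

Emit:
arm_command([
  [[0,0,-2],0],
  [[0,0,-6],0],
  [[0,0,-12],0],
  [[-3,0,-13.4],0],
  [[-9,-0.4,-13.4],0.03],
  [[-15,-0.8,-13.4],0.06],
  [[-21,-1.2,-13.4],0.09],
  [[-26,-1.5,-13.4],0.12],
  [[-29.7,-1.6,-13.4],0.122],
  [[-29.7,-1.6,-13.4],0.122],
])

```text
time_s: 31.65
ee_pos: [0.5051, 0.0001, 0.2198]
tcp_rot: [0.0, 0.731, 0.683, 0.0]
contact_force: [-0.1, 0.7, -0.5]
width: 0.155
```

Run:
```python
from h import *
im,d,c,M=shot('wrist','wrist19.png')
plan((.5052,.0025,.168,-.0635))
```

```text
t 31.7 p [0.5051 0.0013 0.2197] yaw -0.0665 F [0.5 0.  0.2] w 0.156 tilt [0.0004 0.0002]
[[0.12, 0.0, 5.17], -0.003]
```

View pics/wrist19.png

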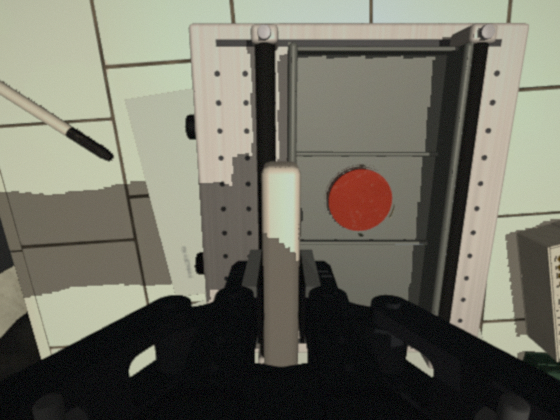

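Emit:
arm_command([
  [[0,0,2.5],0],
  [[0,0,4.5],0],
  [[0,0,5.1],0],
  [[0,0,5.1],0],
  [[0,0,5.1],0],
])

```text
time_s: 32.33
ee_pos: [0.5056, 0.0027, 0.1693]
tcp_rot: [0.0, 0.729, 0.684, 0.0]
contact_force: [0.1, 0.3, 0.2]
width: 0.155
```

Run:
```python
from h import *
plan((.5051,.0025,.1335,-.0635))
```

```text
t 32.33 p [0.5056 0.0027 0.1693] yaw -0.0636 F [0.1 0.3 0.2] w 0.155 tilt [0.0012 0.0002]
[[-0.02, -0.05, 3.58], -0.0]
```

Emit:
arm_command([
  [[0,-0.05,0.3],0],
  [[0,-0.05,0.6],0],
  [[0,-0.05,0.9],0],
  [[0,-0.05,0.9],0],
])

```text
time_s: 32.83
ee_pos: [0.5044, 0.0023, 0.1592]
tcp_rot: [-0.0, 0.729, 0.684, -0.0]
contact_force: [0.3, 0.3, 0.2]
width: 0.155
```

Emit:
arm_command([
  [[0,0,0.2],0],
  [[0,0,0.4],0],
  [[0,0,0.6],0],
  [[0,0,0.6],0],
])

```text
time_s: 33.33
ee_pos: [0.5048, 0.0023, 0.1534]
tcp_rot: [0.0, 0.729, 0.684, 0.0]
contact_force: [2.0, 0.9, -1.6]
width: 0.154
```

Emit:
arm_command([
  [[0,0,0.2],0],
  [[0,0,0.4],0],
  [[0,0,0.6],0],
  [[0,0,0.6],0],
])

```text
time_s: 33.83
ee_pos: [0.5047, 0.0024, 0.1474]
tcp_rot: [0.0, 0.729, 0.684, 0.0]
contact_force: [2.9, -0.5, -2.4]
width: 0.153
```

Emit:
arm_command([
  [[0,0.06,0],0],
  [[0,0.06,0.3],0],
  [[0,0.06,0.7],0],
  [[0,0.06,0.7],0],
])

```text
time_s: 34.33
ee_pos: [0.5049, 0.0024, 0.1401]
tcp_rot: [-0.0, 0.729, 0.684, -0.0]
contact_force: [-0.5, -0.2, -1.7]
width: 0.157
```

Emit:
arm_command([
  [[0,0,0.3],0],
  [[0,0,0.6],0],
  [[0,0,0.6],0],
])

```text
time_s: 34.7
ee_pos: [0.505, 0.0023, 0.1342]
tcp_rot: [-0.0, 0.729, 0.684, -0.0]
contact_force: [-0.2, -0.6, -1.1]
width: 0.157
```

Emit:
arm_command([
  [[0,0,0.1],0],
  [[0,0,0.2],0],
  [[0,0,0.2],0],
])

```text
time_s: 35.08
ee_pos: [0.5054, 0.0024, 0.1336]
tcp_rot: [0.0, 0.729, 0.684, 0.0]
contact_force: [-1.9, -0.2, 10.8]
width: 0.152
```

Run:
```python
from h import *
plan((.505,.0024,.22,-.0635),(.5043,.3002,.22,.065))
```

```text
t 35.08 p [0.5054 0.0024 0.1336] yaw -0.064 F [-1.9 -0.2 10.8] w 0.152 tilt [0.0011 0.0001]
[[0.0, -0.03, -8.64], -0.001]
[[29.72, -2.0, -8.64], -0.129]
```

Emit:
arm_command([
  [[0,0,-1.5],0],
  [[0,0,-5],0],
  [[0,0,-8.6],0],
  [[4,-0.3,-8.6],-0.03],
  [[10,-0.7,-8.6],-0.06],
  [[16,-1.2,-8.6],-0.1],
  [[22,-1.6,-8.6],-0.12],
  [[27,-2,-8.6],-0.128],
  [[29.7,-2,-8.6],-0.128],
  [[29.7,-2,-8.6],-0.128],
])

```text
time_s: 36.33
ee_pos: [0.504, 0.3018, 0.2187]
tcp_rot: [-0.0, 0.683, 0.73, 0.0]
contact_force: [-0.1, -0.4, -0.2]
width: 0.154
```

Run:
```python
from h import *
plan((.5037,.2998,.095,.06))
```

```text
t 36.33 p [0.504  0.3018 0.2187] yaw 0.0667 F [-0.1 -0.4 -0.2] w 0.154 tilt [-0.0001  0.0002]
[[-0.21, -0.04, 12.37], 0.007]
```

Emit:
arm_command([
  [[0,0,4],0.004],
  [[0,0,8],0.004],
  [[0,0,11],0.004],
  [[0,0,12.3],0.004],
  [[0,0,12.3],0.004],
  [[0,0,12.3],0.004],
])

```text
time_s: 37.08
ee_pos: [0.505, 0.3002, 0.097]
tcp_rot: [0.0, 0.686, 0.728, 0.001]
contact_force: [0.4, 0.9, -0.4]
width: 0.157
```

Run:
```python
from h import *
plan((.5037,.2998,.0865,.06))
```

```text
t 37.08 p [0.505  0.3002 0.097 ] yaw 0.0597 F [ 0.4  0.9 -0.4] w 0.157 tilt [0.0017 0.0011]
[[-0.03, -0.13, 1.04], -0.0]
```

Emit:
arm_command([
  [[0,-0.1,0.5],0],
  [[0,-0.1,0.9],0],
  [[0,-0.1,1.05],0],
  [[0,-0.1,1.05],0],
])

```text
time_s: 37.58
ee_pos: [0.5034, 0.3001, 0.0865]
tcp_rot: [0.0, 0.686, 0.728, 0.001]
contact_force: [-3.4, -2.0, 13.4]
width: 0.152
```

Emit:
arm_command([
  [[0,0,0],0],
  [[0,0,0],0],
  [[0,0,0],0],
  [[0,0,-2],0],
  [[0,0,-7],0],
  [[0,0,-10],0],
  [[0,4.8,-10],-0.03],
  [[0,4.8,-10],-0.03],
  [[0,4.8,-10],-0.03],
], jaw=0.3)

```text
time_s: 38.7
ee_pos: [0.5506, 0.3025, 0.1842]
tcp_rot: [-0.0, 0.675, 0.738, -0.001]
contact_force: [-0.4, -0.4, 0.1]
width: 0.352
```

Run:
```python
from h import *
heads('wrist20.png')
plan((.5514,.3052,.16,.098),(.5514,.3052,.0848,.098))
```

```text
head 1025 [0.6011 0.3165 0.0926] [0.6023 0.3089 0.0144 0.0982 3.4833]
head 1287 [0.4052 0.2918 0.0924] [0.4031 0.287  0.0152 0.0992 4.7301]
head 1190 [0.4546 0.3005 0.0925] [0.4534 0.2961 0.0145 0.0988 4.2037]
head 961 [0.5028 0.3102 0.0925] [0.5027 0.3014 0.0143 0.0956 3.4153]
head 1036 [0.5513 0.3095 0.0926] [0.5514 0.3053 0.0136 0.0987 5.7227]
t 38.75 p [0.5503 0.3026 0.1844] yaw 0.0898 F [-0.1  0.3 -0.4] w 0.355 tilt [-0.0016 -0.0006]
[[0.25, 0.14, 2.44], -0.008]
[[0.26, 0.15, 9.96], -0.008]
```

View pics/wrist20.png

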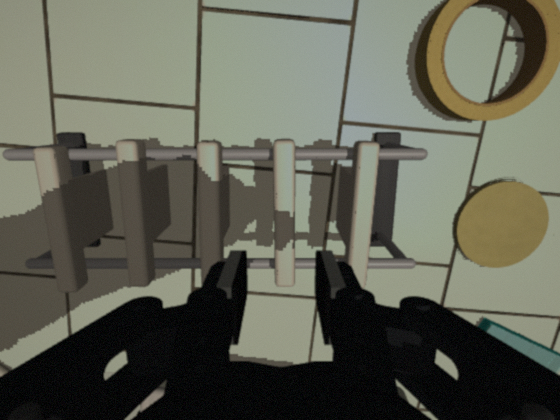

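B is back on the rack. Now leaf C.

Emit:
arm_command([
  [[0.25,0.1,3],-0.008],
  [[0.25,0.1,6],-0.008],
  [[0.25,0.1,8.5],-0.008],
  [[0.25,0.1,9.9],-0.008],
  [[0.25,0.1,9.9],-0.008],
])

```text
time_s: 39.38
ee_pos: [0.551, 0.3052, 0.0854]
tcp_rot: [-0.0, 0.672, 0.741, -0.001]
contact_force: [0.3, 0.2, -0.5]
width: 0.349
```

Run:
```python
from h import *
plan((.5514,.3052,.0852,.098))
```

```text
t 39.38 p [0.551  0.3052 0.0854] yaw 0.0982 F [ 0.3  0.2 -0.5] w 0.349 tilt [-0.0016 -0.0007]
[[-0.0, 0.04, 0.02], 0.0]
```

Emit:
arm_command([
  [[0,0,0],0],
  [[0,0,0],0],
  [[0,0,0],0],
  [[0,0,0],0],
  [[0,0,0],0],
  [[0,0,0],0],
], jaw=1)

```text
time_s: 40.12
ee_pos: [0.5524, 0.3058, 0.0871]
tcp_rot: [0.0, 0.672, 0.741, 0.001]
contact_force: [-0.8, 0.3, 6.3]
width: 0.156
```

Run:
```python
from h import *
plan((.5514,.3052,.22,.098),(.5052,.0025,.22,-.0635))
```

```text
t 40.12 p [0.5524 0.3058 0.0871] yaw 0.0981 F [-0.8  0.3  6.3] w 0.156 tilt [0.0015 0.0011]
[[-0.04, -0.08, -13.29], 0.0]
[[-29.71, -7.65, -13.33], 0.162]
```

Emit:
arm_command([
  [[0,0,-2],0],
  [[0,0,-6],0],
  [[0,0,-12],0],
  [[-3,-0.5,-13.4],0],
  [[-9,-2,-13.4],0.03],
  [[-15,-4,-13.4],0.07],
  [[-21,-5.5,-13.4],0.11],
  [[-26,-7,-13.4],0.15],
  [[-29.7,-7.65,-13.4],0.162],
  [[-29.7,-7.65,-13.4],0.162],
])

```text
time_s: 41.38
ee_pos: [0.5044, 0.0001, 0.2202]
tcp_rot: [0.0, 0.731, 0.683, -0.0]
contact_force: [0.6, 0.0, 0.3]
width: 0.156
```

Run:
```python
from h import *
im,d,c,M=shot('wrist','wrist21.png')
plan((.5052,.0025,.175,-.0635))
```

```text
t 41.42 p [0.5047 0.0014 0.2202] yaw -0.0665 F [-0.1  0.6 -0.3] w 0.153 tilt [0.0002 0.0003]
[[0.12, 0.04, 4.52], -0.003]
```

View pics/wrist21.png

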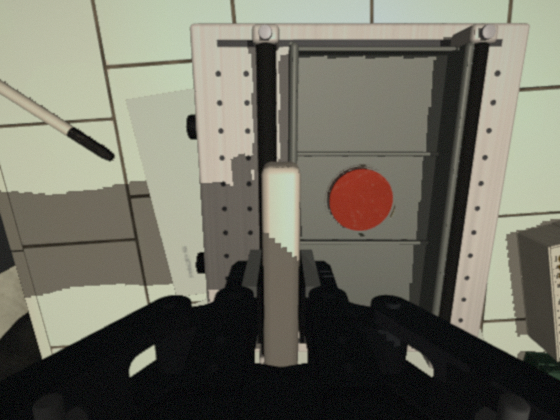

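Emit:
arm_command([
  [[0,0.05,2.5],0],
  [[0,0.05,4],0],
  [[0,0.05,4.5],0],
  [[0,0.05,4.5],0],
  [[0,0.05,4.5],0],
])

```text
time_s: 42.05
ee_pos: [0.5057, 0.0025, 0.1756]
tcp_rot: [0.0, 0.729, 0.684, 0.0]
contact_force: [0.1, -0.3, -0.9]
width: 0.153
```

Run:
```python
from h import *
plan((.5052,.0025,.134,-.0635))
```

```text
t 42.05 p [0.5057 0.0025 0.1756] yaw -0.0637 F [ 0.1 -0.3 -0.9] w 0.153 tilt [0.0008 0.0001]
[[-0.01, -0.05, 4.16], -0.0]
```

Emit:
arm_command([
  [[0,-0.03,0.3],0],
  [[0,-0.03,0.6],0],
  [[0,-0.03,0.8],0],
  [[0,-0.03,0.8],0],
])

```text
time_s: 42.55
ee_pos: [0.5049, 0.0023, 0.1668]
tcp_rot: [-0.0, 0.729, 0.684, -0.0]
contact_force: [0.1, -0.2, -0.7]
width: 0.152
```

Emit:
arm_command([
  [[0,0,0.1],0],
  [[0,0,0.2],0],
  [[0,0,0.3],0],
  [[0,0,0.3],0],
])

```text
time_s: 43.05
ee_pos: [0.505, 0.0024, 0.1639]
tcp_rot: [-0.0, 0.729, 0.684, -0.0]
contact_force: [0.2, 1.4, -1.1]
width: 0.151
```

Emit:
arm_command([
  [[0,0,0.1],0],
  [[0,0,0.2],0],
  [[0,0,0.2],0],
])

```text
time_s: 43.42
ee_pos: [0.505, 0.0023, 0.1619]
tcp_rot: [-0.0, 0.729, 0.684, -0.0]
contact_force: [-0.6, 0.5, -0.4]
width: 0.156
```

Emit:
arm_command([
  [[0,0,0.1],0],
  [[0,0,0.2],0],
  [[0,0,0.2],0],
])

```text
time_s: 43.8
ee_pos: [0.505, 0.0023, 0.1599]
tcp_rot: [-0.0, 0.729, 0.684, -0.0]
contact_force: [0.7, 0.5, -0.7]
width: 0.147
```

Emit:
arm_command([
  [[0,0,0.1],0],
  [[0,0,0.2],0],
  [[0,0,0.2],0],
])

```text
time_s: 44.18
ee_pos: [0.5051, 0.0023, 0.158]
tcp_rot: [-0.0, 0.729, 0.684, 0.0]
contact_force: [1.2, -0.5, -0.2]
width: 0.153
```

Emit:
arm_command([
  [[0,0,0.1],0],
  [[0,0,0.15],0],
  [[0,0,0.15],0],
])

```text
time_s: 44.55
ee_pos: [0.5054, 0.0024, 0.157]
tcp_rot: [0.0, 0.729, 0.684, 0.0]
contact_force: [-0.3, 1.4, 5.1]
width: 0.157
```

Emit:
arm_command([
  [[0,0,0.05],0],
  [[0,0,0.05],0],
  [[0,0,0.05],0],
])

```text
time_s: 44.92
ee_pos: [0.5054, 0.0023, 0.1565]
tcp_rot: [0.0, 0.729, 0.684, 0.0]
contact_force: [-0.1, -0.5, 5.2]
width: 0.151
```

Emit:
arm_command([
  [[0,0.05,0],0],
  [[0,0.05,0],0],
])

```text
time_s: 45.18
ee_pos: [0.5056, 0.0023, 0.1563]
tcp_rot: [0.0, 0.729, 0.684, 0.0]
contact_force: [-1.5, -0.1, 5.7]
width: 0.155
```

Emit:
arm_command([
  [[0,-0.05,0],0],
  [[0,-0.1,0],0],
  [[0,-0.1,0],0],
])

```text
time_s: 45.55
ee_pos: [0.5052, 0.0023, 0.1563]
tcp_rot: [0.001, 0.729, 0.684, 0.001]
contact_force: [3.9, -0.9, 3.7]
width: 0.156
```

Emit:
arm_command([
  [[0,0.05,0.05],0],
  [[0,0.05,0.1],0],
  [[0,0.05,0.1],0],
  [[0,0.05,0.1],0],
])

```text
time_s: 46.05
ee_pos: [0.5055, 0.0024, 0.1553]
tcp_rot: [0.0, 0.729, 0.684, 0.0]
contact_force: [3.3, -0.2, 6.2]
width: 0.152
```

Run:
```python
from h import *
plan()
im,d,c,M=shot('wrist','wrist22.png'); W=cloud(d,c,M); np.savez('/tmp/wrist22.npz',im=im,W=W)
```

```text
t 46.05 p [0.5055 0.0024 0.1553] yaw -0.064 F [ 3.3 -0.2  6.2] w 0.152 tilt [0.001  0.0001]
```

View pics/wrist22.png

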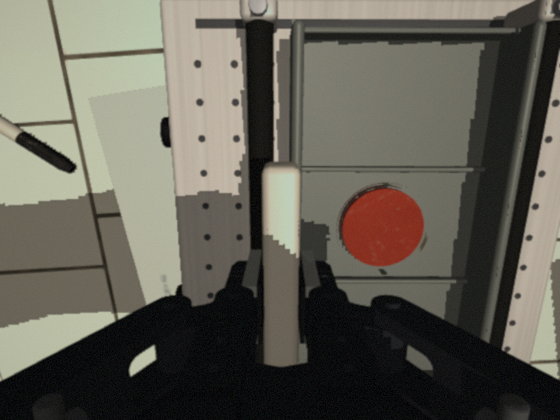

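Run:
```python
from h import *
C=np.array([.5612,-.009])
for n in ['wrist2','wrist14','wrist22']:
    P=np.load('/tmp/%s.npz'%n)['W'].reshape(-1,3); P=P[~np.isnan(P[:,0])]
    L=(P[:,:2]-C)@rot(-.0635); zz=P[:,2]
    lo,hi={'wrist2':(-.09,-.06),'wrist14':(-.02,.09),'wrist22':(.06,.1)}[n]
    k=(L[:,1]>lo)&(L[:,1]<hi)&(zz<.2)
    print(n)
    for a,b in [(-.056,-.044),(.056,.084)]:
        out=[]
        for x in np.arange(a,b,.001):
            q=zz[k&(abs(L[:,0]-x)<.0005)]
            out.append((int(round(x*1000)),round(float(np.median(q))*1000,1) if len(q)>3 else None))
        print(out)
    for nm,x0,x1 in [('floor front',-.045,-.02),('floor rear',.03,.055)]:
        q=zz[k&(L[:,0]>x0)&(L[:,0]<x1)&(zz>.062)&(zz<.075)]; print(nm,len(q),np.median(q).round(5) if len(q) else '')
```

```text
wrist2
[(-56, 65.8), (-55, 66.1), (-54, 66.0), (-53, 99.9), (-52, 101.6), (-51, 101.8), (-50, 101.9), (-49, 101.7), (-48, 100.7), (-47, None), (-46, 68.8), (-45, 69.0), (-44, 69.2)]
[(56, 69.0), (57, 68.9), (58, 68.7), (59, 68.8), (60, 69.1), (61, 99.1), (62, 100.3), (63, 84.4), (64, 80.8), (65, 101.5), (66, 100.7), (67, None), (68, None), (69, 94.8), (70, 95.2), (71, 96.0), (72, 96.4), (73, 96.9), (74, 96.8), (75, 96.9), (76, 96.6), (77, 96.2), (78, 96.0), (79, 95.1), (80, 94.1), (81, 93.0), (82, None), (83, None), (84, None)]
floor front 716 0.06891
floor rear 730 0.06889
wrist14
[(-56, None), (-55, None), (-54, None), (-53, 99.0), (-52, 100.6), (-51, 101.4), (-50, 80.8), (-49, 80.3), (-48, 100.7), (-47, 99.3), (-46, 69.2), (-45, 69.1), (-44, 69.0)]
[(56, 69.0), (57, 69.0), (58, 69.0), (59, 69.0), (60, 69.0), (61, 69.4), (62, 99.6), (63, 100.7), (64, 78.7), (65, 84.1), (66, 101.5), (67, 100.6), (68, None), (69, 94.2), (70, 95.0), (71, 95.6), (72, 96.3), (73, 96.6), (74, 96.8), (75, 97.0), (76, 96.9), (77, 96.6), (78, 96.2), (79, 95.5), (80, 94.7), (81, 93.2), (82, None), (83, None), (84, None)]
floor front 4379 0.06901
floor rear 4341 0.06901
wrist22
[(-56, 66.0), (-55, 66.1), (-54, 66.1), (-53, 66.0), (-52, 91.3), (-51, 101.2), (-50, 101.7), (-49, 101.9), (-48, 101.7), (-47, 101.1), (-46, 100.0), (-45, None), (-44, 69.1)]
[(56, 69.0), (57, 68.9), (58, 69.1), (59, 69.1), (60, 69.0), (61, 69.2), (62, 99.1), (63, 100.1), (64, 88.2), (65, 82.8), (66, 89.2), (67, 101.0), (68, 100.1), (69, None), (70, 96.8), (71, 96.3), (72, 96.3), (73, 96.7), (74, 96.8), (75, 96.9), (76, 96.8), (77, 96.6), (78, 96.3), (79, 95.6), (80, 94.8), (81, 94.1), (82, None), (83, None), (84, None)]
floor front 2958 0.06902
floor rear 3041 0.06897
```

Emit:
arm_command([
  [[0,0.05,0],0],
  [[0,0.05,0.05],0],
  [[0,0.05,0.1],0],
  [[0,0.05,0.1],0],
])

```text
time_s: 46.6
ee_pos: [0.5057, 0.0023, 0.1542]
tcp_rot: [0.0, 0.729, 0.684, 0.0]
contact_force: [2.9, -0.2, 4.9]
width: 0.153
```

Emit:
arm_command([
  [[0,0,0.1],0],
  [[0,0,0.1],0],
])

```text
time_s: 46.85
ee_pos: [0.5057, 0.0023, 0.1532]
tcp_rot: [0.0, 0.729, 0.684, 0.0]
contact_force: [2.3, 0.8, 5.0]
width: 0.154
```

Emit:
arm_command([
  [[0,0.04,0.1],0],
  [[0,0.04,0.2],0],
  [[0,0.04,0.2],0],
])

```text
time_s: 47.22
ee_pos: [0.5058, 0.0023, 0.151]
tcp_rot: [-0.0, 0.729, 0.684, -0.0]
contact_force: [1.5, -0.9, 3.2]
width: 0.153
```

Emit:
arm_command([
  [[0,0,0.1],0],
  [[0,0,0.2],0],
  [[0,0,0.2],0],
])

```text
time_s: 47.6
ee_pos: [0.5058, 0.0023, 0.149]
tcp_rot: [-0.0, 0.729, 0.684, -0.0]
contact_force: [1.0, 1.0, 4.0]
width: 0.153
```

Emit:
arm_command([
  [[0,0,0.2],0],
  [[0,0,0.4],0],
  [[0,0,0.5],0],
  [[0,0,0.5],0],
])

```text
time_s: 48.1
ee_pos: [0.5059, 0.0023, 0.144]
tcp_rot: [-0.0, 0.729, 0.684, -0.0]
contact_force: [1.1, 0.6, 4.0]
width: 0.151
```

Emit:
arm_command([
  [[0,0,0.2],0],
  [[0,0,0.4],0],
  [[0,0,0.6],0],
  [[0,0,0.8],0],
  [[0,0,0.8],0],
])

```text
time_s: 48.72
ee_pos: [0.5059, 0.0023, 0.1359]
tcp_rot: [-0.0, 0.729, 0.684, 0.0]
contact_force: [1.6, -0.3, 3.6]
width: 0.156
```

Emit:
arm_command([
  [[0,0,0.1],0],
  [[0,0,0.2],0],
  [[0,0,0.2],0],
])

```text
time_s: 49.1
ee_pos: [0.5059, 0.0023, 0.1341]
tcp_rot: [-0.0, 0.729, 0.684, 0.0]
contact_force: [1.2, 0.0, 5.8]
width: 0.155
```

Emit:
arm_command([
  [[0,0,0.1],0],
  [[0,0,0.1],0],
])

```text
time_s: 49.35
ee_pos: [0.506, 0.0023, 0.134]
tcp_rot: [0.0, 0.729, 0.684, 0.0]
contact_force: [-2.1, 0.4, 15.3]
width: 0.156
```

Run:
```python
from h import *
plan((.506,.0024,.22,-.0635),(.552,.3056,.22,.1))
```

```text
t 49.35 p [0.506  0.0023 0.134 ] yaw -0.064 F [-2.1  0.4 15.3] w 0.156 tilt [0.0008 0.0001]
[[0.01, 0.01, -8.6], -0.001]
[[30.56, 2.66, -8.6], -0.164]
```

Platform reached at TCP z 0.134. Pull out, hang C back.

Emit:
arm_command([
  [[0,0,-0.5],0],
  [[0,0,-1.5],0],
  [[0,0,-4],0],
  [[0,0,-8.6],0],
  [[4,0.2,-8.6],-0.03],
  [[10,0.7,-8.6],-0.06],
  [[16,1.3,-8.6],-0.1],
  [[22,1.9,-8.6],-0.13],
  [[27,2.4,-8.6],-0.16],
  [[30.5,2.65,-8.6],-0.164],
])

```text
time_s: 50.6
ee_pos: [0.551, 0.3069, 0.2178]
tcp_rot: [-0.001, 0.67, 0.742, -0.001]
contact_force: [0.6, -0.4, -0.4]
width: 0.152
```

Emit:
arm_command([
  [[0,0,0],0],
  [[0,0,0],0],
  [[0,0,0],0],
])

```text
time_s: 50.98
ee_pos: [0.5516, 0.3037, 0.219]
tcp_rot: [-0.0, 0.671, 0.741, -0.0]
contact_force: [-0.2, 1.1, -1.3]
width: 0.156
```

Run:
```python
from h import *
plan((.552,.3056,.096,.1))
```

```text
t 50.98 p [0.5516 0.3037 0.219 ] yaw 0.0989 F [-0.2  1.1 -1.3] w 0.156 tilt [-0.0007 -0.0005]
[[0.19, 0.06, 12.3], -0.001]
```

Emit:
arm_command([
  [[0.2,0,4],0],
  [[0.2,0,8],0],
  [[0.2,0,11],0],
  [[0.2,0,12.3],0],
  [[0.2,0,12.3],0],
  [[0.2,0,12.3],0],
])

```text
time_s: 51.72
ee_pos: [0.5524, 0.3071, 0.0975]
tcp_rot: [0.0, 0.671, 0.741, 0.001]
contact_force: [-0.2, -0.2, -0.6]
width: 0.155
```

Run:
```python
from h import *
plan((.552,.3056,.0868,.1))
```

```text
t 51.73 p [0.5524 0.3071 0.0975] yaw 0.0997 F [-0.2 -0.2 -0.6] w 0.155 tilt [0.0018 0.0011]
[[-0.15, -0.06, 1.07], -0.0]
```

Emit:
arm_command([
  [[-0.1,0,0.5],0],
  [[-0.1,0,0.9],0],
  [[-0.1,0,1.05],0],
  [[-0.1,0,1.05],0],
])

```text
time_s: 52.22
ee_pos: [0.552, 0.306, 0.087]
tcp_rot: [0.0, 0.671, 0.742, 0.001]
contact_force: [-3.6, -2.1, 11.0]
width: 0.153
```

Emit:
arm_command([
  [[0,0,0],0],
  [[0,0,0],0],
  [[0,0,0],0],
  [[0,0,-2],0],
  [[0,0,-7],0],
  [[0,0,-10],0],
  [[0,5,-10],0.035],
  [[0,5,-10],0.035],
  [[0,5,-10],0.035],
], jaw=0.3)

```text
time_s: 53.35
ee_pos: [0.6011, 0.3107, 0.1846]
tcp_rot: [-0.0, 0.684, 0.73, -0.001]
contact_force: [-1.3, 0.2, 0.4]
width: 0.349
```

Run:
```python
from h import *
heads('wrist23.png')
plan((.6021,.3088,.16,.061),(.6021,.3088,.0852,.061))
```

```text
head 1505 [0.6023 0.313  0.0927] [0.6027 0.3085 0.0134 0.0992 3.4897]
head 281 [0.4121 0.2536 0.089 ] [4.12100e-01 2.62700e-01 4.90000e-02 5.70000e-03 8.87125e+01]
head 1901 [0.4555 0.3005 0.0924] [0.453  0.296  0.0154 0.099  3.7127]
head 1736 [0.5047 0.3041 0.0925] [0.5033 0.2996 0.0142 0.0993 3.4934]
head 1386 [0.5512 0.3171 0.0926] [0.5513 0.3086 0.0143 0.0928 5.9064]
t 53.4 p [0.6008 0.3107 0.1849] yaw 0.0651 F [-0.4 -0.7 -0.5] w 0.351 tilt [-0.0015 -0.0005]
[[-0.2, 0.13, 2.49], 0.004]
[[-0.2, 0.14, 9.97], 0.004]
```

View pics/wrist23.png

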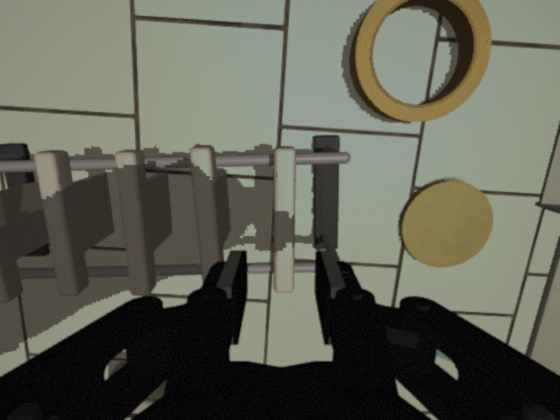

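Emit:
arm_command([
  [[-0.2,0.18,3],0.004],
  [[-0.2,0.18,6],0.004],
  [[-0.2,0.18,8.5],0.004],
  [[-0.2,0.18,9.9],0.004],
  [[-0.2,0.18,9.9],0.004],
])

```text
time_s: 54.02
ee_pos: [0.6026, 0.3089, 0.086]
tcp_rot: [-0.0, 0.685, 0.728, -0.001]
contact_force: [0.6, 0.4, 0.5]
width: 0.352
```

Emit:
arm_command([
  [[0,0,0],0],
  [[0,0,0],0],
  [[0,0,0],0],
  [[0,0,0],0],
  [[0,0,0],0],
  [[0,0,0],0],
], jaw=1)

```text
time_s: 54.78
ee_pos: [0.604, 0.3094, 0.0877]
tcp_rot: [0.0, 0.685, 0.728, 0.001]
contact_force: [0.1, 0.3, 6.0]
width: 0.158
```

Run:
```python
from h import *
plan((.6021,.3085,.22,.061),(.5058,.0025,.22,-.0635))
```

```text
t 54.77 p [0.604  0.3094 0.0877] yaw 0.061 F [0.1 0.3 6. ] w 0.158 tilt [0.0016 0.001 ]
[[-0.07, -0.17, -13.23], 0.0]
[[-30.02, -11.65, -13.28], 0.125]
```

Emit:
arm_command([
  [[0,0,-2],0],
  [[0,0,-6],0],
  [[0,0,-12],0],
  [[-3,-1,-13.3],0],
  [[-9,-3.5,-13.3],0.03],
  [[-15,-6,-13.3],0.06],
  [[-21,-8.5,-13.3],0.09],
  [[-26,-10.5,-13.3],0.12],
  [[-30,-11.65,-13.3],0.125],
  [[-30,-11.65,-13.3],0.125],
])

```text
time_s: 56.02
ee_pos: [0.5046, 0.0001, 0.2199]
tcp_rot: [0.0, 0.731, 0.683, -0.0]
contact_force: [-0.0, 0.4, -0.7]
width: 0.149
```

Emit:
arm_command([
  [[0,0,2],0],
  [[0,0,4],0],
  [[0,0,4.4],0],
  [[0,0,4.4],0],
  [[0,0,4.4],0],
])

```text
time_s: 56.65
ee_pos: [0.506, 0.0028, 0.1763]
tcp_rot: [0.0, 0.729, 0.684, 0.0]
contact_force: [-1.1, 0.2, -1.4]
width: 0.151
```

Run:
```python
from h import *
im,d,c,M=shot('wrist','wrist24.png')
plan((.5058,.0025,.165,-.0635))
```

```text
t 56.7 p [0.5059 0.0027 0.1762] yaw -0.0637 F [-0.4  0.3 -2.1] w 0.155 tilt [0.0011 0.0001]
[[-0.02, -0.01, 1.12], -0.0]
```

View pics/wrist24.png

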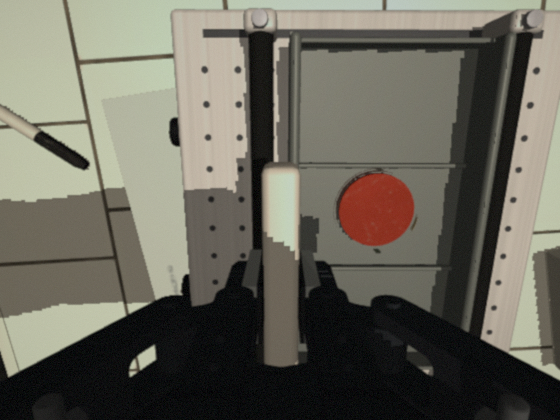

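Emit:
arm_command([
  [[0,0,0.3],0],
  [[0,0,0.6],0],
  [[0,0,0.8],0],
  [[0,0,0.8],0],
])

```text
time_s: 57.2
ee_pos: [0.5053, 0.0025, 0.1673]
tcp_rot: [-0.0, 0.729, 0.684, -0.0]
contact_force: [0.6, 0.1, -0.8]
width: 0.155
```

Emit:
arm_command([
  [[0,0,0.1],0],
  [[0,0,0.2],0],
  [[0,0,0.3],0],
  [[0,0,0.3],0],
])

```text
time_s: 57.7
ee_pos: [0.5054, 0.0025, 0.1644]
tcp_rot: [-0.0, 0.729, 0.684, -0.0]
contact_force: [-0.0, -0.4, -0.3]
width: 0.156
```

Emit:
arm_command([
  [[0,0,0.1],0],
  [[0,0,0.2],0],
  [[0,0,0.2],0],
])

```text
time_s: 58.08
ee_pos: [0.5052, 0.0025, 0.1623]
tcp_rot: [-0.0, 0.729, 0.684, -0.0]
contact_force: [-1.7, 0.3, -1.3]
width: 0.153
```

Emit:
arm_command([
  [[0,0.04,0.1],0],
  [[0,0.04,0.15],0],
  [[0,0.04,0.15],0],
])

```text
time_s: 58.45
ee_pos: [0.5054, 0.0025, 0.1608]
tcp_rot: [-0.0, 0.729, 0.684, -0.0]
contact_force: [-3.0, 0.7, -0.2]
width: 0.155
```

Emit:
arm_command([
  [[0,0,0.1],0],
  [[0,0,0.1],0],
  [[0,0,0.1],0],
])

```text
time_s: 58.82
ee_pos: [0.5056, 0.0025, 0.1604]
tcp_rot: [-0.0, 0.729, 0.684, 0.0]
contact_force: [-5.8, 0.5, 5.7]
width: 0.157
```

Emit:
arm_command([
  [[0,0,0.1],0],
  [[0,0,0.1],0],
  [[0,0,0.1],0],
])

```text
time_s: 59.2
ee_pos: [0.5058, 0.0025, 0.1602]
tcp_rot: [0.0, 0.729, 0.684, 0.0]
contact_force: [-8.2, -0.1, 13.7]
width: 0.156
```

Emit:
arm_command([
  [[0,-0.06,-0.1],0],
  [[0,-0.1,-0.1],0],
  [[0,-0.1,-0.05],0],
  [[0,-0.1,0],0],
  [[0,-0.1,0],0],
])

```text
time_s: 59.82
ee_pos: [0.5055, 0.0025, 0.1602]
tcp_rot: [0.001, 0.729, 0.684, 0.001]
contact_force: [-5.0, -0.0, 13.8]
width: 0.156
```

Emit:
arm_command([
  [[0,0,0.1],0],
  [[0,0,0.1],0],
  [[0,0,0.1],0],
])

```text
time_s: 60.2
ee_pos: [0.5057, 0.0025, 0.1601]
tcp_rot: [0.001, 0.729, 0.684, 0.001]
contact_force: [-6.7, -0.3, 22.4]
width: 0.154
```

Emit:
arm_command([
  [[0,0,-0.5],0],
  [[0,0,-2],0],
  [[0,0,-6],0],
  [[0,0,-6],0],
])

```text
time_s: 60.7
ee_pos: [0.507, 0.0026, 0.2212]
tcp_rot: [0.002, 0.729, 0.684, 0.002]
contact_force: [-0.1, 0.1, -0.6]
width: 0.154
```

Run:
```python
from h import *
im,d,c,M=shot('wrist','wrist25.png'); W=cloud(d,c,M); np.savez('/tmp/wrist25.npz',im=im,W=W)
plan((.6035,.309,.22,.063))
C=np.array([.5612,-.009])
P=W.reshape(-1,3); P=P[~np.isnan(P[:,0])]
L=(P[:,:2]-C)@rot(-.0635); zz=P[:,2]
k=(L[:,1]>.06)&(L[:,1]<.1)&(zz<.2)
for a,b in [(-.08,-.044),(.056,.084)]:
    out=[]
    for x in np.arange(a,b,.001):
        q=zz[k&(abs(L[:,0]-x)<.0005)]
        out.append((int(round(x*1000)),round(float(np.median(q))*1000,1) if len(q)>3 else None))
    print(out)
```

```text
t 60.75 p [0.5061 0.0026 0.2195] yaw -0.064 F [ 0.7 -1.   0.2] w 0.153 tilt [0.0034 0.0001]
[[31.2, 7.76, -0.01], -0.127]
[(-80, 65.9), (-79, 66.1), (-78, 66.1), (-77, 66.0), (-76, None), (-75, 91.7), (-74, 93.6), (-73, 95.0), (-72, 95.7), (-71, 96.3), (-70, 96.7), (-69, 97.0), (-68, 96.9), (-67, 96.8), (-66, 96.8), (-65, 96.3), (-64, 95.8), (-63, 94.9), (-62, 93.5), (-61, 66.5), (-60, 66.0), (-59, 65.9), (-58, 66.1), (-57, 66.0), (-56, 66.3), (-55, 65.9), (-54, 66.0), (-53, 66.1), (-52, 98.8), (-51, 101.4), (-50, 101.8), (-49, 102.0), (-48, 101.8), (-47, 101.2), (-46, 100.5), (-45, 69.0)]
[(56, 69.0), (57, 69.1), (58, 69.0), (59, 69.1), (60, 69.1), (61, 68.9), (62, 99.0), (63, 100.1), (64, 87.9), (65, 81.7), (66, 101.2), (67, 101.1), (68, 100.0), (69, None), (70, 96.0), (71, 95.8), (72, 96.1), (73, 96.7), (74, 97.0), (75, 97.0), (76, 96.9), (77, 96.5), (78, 96.3), (79, 95.5), (80, 94.7), (81, 93.4), (82, None), (83, None), (84, None)]
```

View pics/wrist25.png

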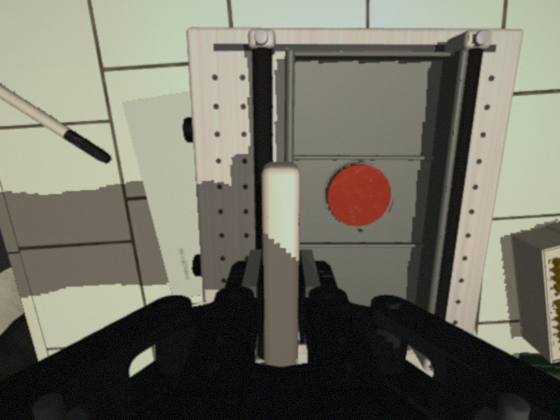

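Emit:
arm_command([
  [[6,1.5,0],-0.03],
  [[12,3,0],-0.05],
  [[18,4.5,0],-0.08],
  [[24,6,0],-0.1],
  [[29,7.2,0],-0.12],
  [[31.2,7.75,0],-0.127],
  [[31.2,7.75,0],-0.127],
  [[31.2,7.75,0],-0.127],
  [[31.2,7.75,0],-0.127],
])

```text
time_s: 61.88
ee_pos: [0.602, 0.3078, 0.2181]
tcp_rot: [-0.0, 0.685, 0.729, -0.0]
contact_force: [0.3, 0.1, -1.5]
width: 0.153
```

Run:
```python
from h import *
plan((.6035,.309,.097,.063))
```

```text
t 61.88 p [0.602  0.3078 0.2181] yaw 0.0618 F [ 0.3  0.1 -1.5] w 0.153 tilt [-0.0002 -0.0001]
[[0.11, 0.16, 12.11], -0.001]
```

Emit:
arm_command([
  [[0.1,0.1,4],0],
  [[0.1,0.1,8],0],
  [[0.1,0.1,11],0],
  [[0.1,0.1,12.1],0],
  [[0.1,0.1,12.1],0],
  [[0.1,0.1,12.1],0],
])

```text
time_s: 62.62
ee_pos: [0.6039, 0.3102, 0.0987]
tcp_rot: [0.0, 0.685, 0.729, 0.001]
contact_force: [-0.5, 0.4, -0.4]
width: 0.152
```

Run:
```python
from h import *
plan((.6035,.309,.0872,.063))
```

```text
t 62.62 p [0.6039 0.3102 0.0987] yaw 0.0627 F [-0.5  0.4 -0.4] w 0.152 tilt [0.0021 0.0012]
[[-0.12, -0.05, 1.15], -0.0]
```

Emit:
arm_command([
  [[-0.1,-0.05,0.5],0],
  [[-0.1,-0.05,0.9],0],
  [[-0.1,-0.05,1.1],0],
  [[-0.1,-0.05,1.1],0],
])

```text
time_s: 63.12
ee_pos: [0.6027, 0.309, 0.0875]
tcp_rot: [0.0, 0.684, 0.729, 0.001]
contact_force: [-2.6, -2.3, 9.9]
width: 0.156
```

Emit:
arm_command([
  [[0,0,0],0],
  [[0,0,0],0],
  [[0,0,0],0],
  [[0,0,-2],0],
  [[0,0,-7],0],
  [[0,0,-10],0],
  [[0,-5.1,-10],-0.035],
  [[0,-5.1,-10],-0.035],
  [[0,-5.1,-10],-0.035],
], jaw=0.3)

```text
time_s: 64.25
ee_pos: [0.552, 0.306, 0.1862]
tcp_rot: [0.0, 0.672, 0.741, 0.0]
contact_force: [-0.1, -0.7, 0.7]
width: 0.35
```

Run:
```python
from h import *
heads('wrist26.png')
plan((.5513,.3070,.16,.1),(.5513,.3070,.0852,.1))
```

```text
head 928 [0.6007 0.3196 0.0926] [0.6019 0.311  0.0144 0.0936 3.6706]
head 1256 [0.4051 0.2914 0.0924] [0.4032 0.2873 0.0149 0.0989 5.6327]
head 1163 [0.4546 0.3009 0.0925] [0.4532 0.296  0.0141 0.0989 3.9096]
head 1006 [0.551  0.3104 0.0926] [0.5514 0.3051 0.0139 0.0999 5.2995]
head 944 [0.5027 0.31   0.0925] [0.5027 0.3016 0.0144 0.0952 3.5343]
t 64.3 p [0.5525 0.306  0.1861] yaw 0.0978 F [ 0.   0.8 -0.8] w 0.352 tilt [0.0007 0.0004]
[[0.11, -0.11, 2.61], -0.002]
[[0.11, -0.11, 10.09], -0.002]
```

View pics/wrist26.png

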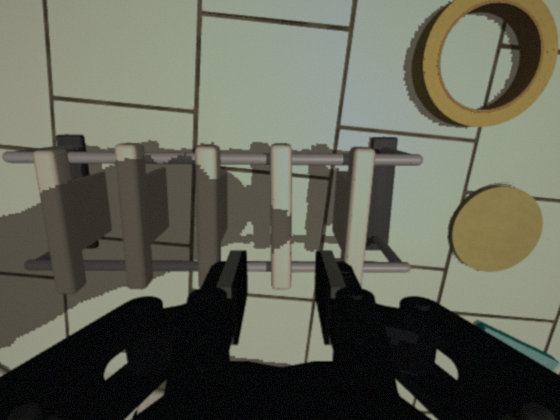

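Emit:
arm_command([
  [[-0.05,-0.1,3],0],
  [[-0.05,-0.1,6],0],
  [[-0.05,-0.1,8.5],0],
  [[-0.05,-0.1,10],0],
  [[-0.05,-0.1,10],0],
])

```text
time_s: 64.92
ee_pos: [0.5508, 0.305, 0.0849]
tcp_rot: [-0.0, 0.672, 0.741, -0.001]
contact_force: [0.4, 0.2, 0.6]
width: 0.353
```

Emit:
arm_command([
  [[0,0,0],0],
  [[0,0,0],0],
  [[0,0,0],0],
  [[0,0,0],0],
  [[0,0,0],0],
  [[0,0,0],0],
], jaw=1)

```text
time_s: 65.68
ee_pos: [0.5513, 0.3055, 0.0868]
tcp_rot: [0.0, 0.672, 0.741, 0.001]
contact_force: [0.9, 0.0, 4.6]
width: 0.153
```

Run:
```python
from h import *
plan((.5514,.3052,.22,.098),(.5058,.0025,.22,-.0635))
```

```text
t 65.67 p [0.5513 0.3055 0.0868] yaw 0.0979 F [0.9 0.  4.6] w 0.153 tilt [0.0013 0.0008]
[[-0.02, 0.03, -13.32], -0.0]
[[-29.7, -7.47, -13.35], 0.161]
```

Emit:
arm_command([
  [[0,0,-2],0],
  [[0,0,-6],0],
  [[0,0,-12],0],
  [[-3,-0.5,-13.4],0],
  [[-9,-2,-13.4],0.03],
  [[-15,-4,-13.4],0.07],
  [[-21,-5.5,-13.4],0.11],
  [[-26,-7,-13.4],0.15],
  [[-29.7,-7.45,-13.4],0.161],
  [[-29.7,-7.45,-13.4],0.161],
])

```text
time_s: 66.92
ee_pos: [0.5052, 0.0002, 0.22]
tcp_rot: [-0.0, 0.73, 0.683, -0.0]
contact_force: [0.8, 0.3, -0.9]
width: 0.156
```

Emit:
arm_command([
  [[0,0,2],0],
  [[0,0,4],0],
  [[0,0,4.8],0],
  [[0,0,4.8],0],
  [[0,0,4.8],0],
])

```text
time_s: 67.55
ee_pos: [0.5061, 0.0026, 0.1726]
tcp_rot: [0.0, 0.729, 0.685, 0.0]
contact_force: [0.2, -0.5, 0.3]
width: 0.156
```

Run:
```python
from h import *
plan((.5059,.0024,.164,-.0635))
```

```text
t 67.55 p [0.5061 0.0026 0.1726] yaw -0.0626 F [ 0.2 -0.5  0.3] w 0.156 tilt [0.0008 0.0001]
[[-0.02, -0.02, 0.86], 0.001]
```

Emit:
arm_command([
  [[0,0.03,0.3],0.001],
  [[0,0.03,0.6],0.001],
  [[0,0.03,0.9],0.001],
  [[0,0.03,0.9],0.001],
  [[0,0.03,0.9],0.001],
])

```text
time_s: 68.18
ee_pos: [0.5058, 0.0023, 0.1629]
tcp_rot: [-0.0, 0.729, 0.684, -0.0]
contact_force: [-0.9, 0.7, -1.9]
width: 0.153
```

Emit:
arm_command([
  [[0,0,0.15],0],
  [[0,0,0.3],0],
  [[0,0,0.45],0],
  [[0,0,0.5],0],
  [[0,0,0.5],0],
])

```text
time_s: 68.8
ee_pos: [0.5058, 0.0023, 0.1579]
tcp_rot: [-0.0, 0.729, 0.684, -0.0]
contact_force: [-1.6, -0.4, -2.3]
width: 0.151
```

Emit:
arm_command([
  [[0,0,0.1],0],
  [[0,0,0.2],0],
  [[0,0,0.2],0],
])

```text
time_s: 69.18
ee_pos: [0.5059, 0.0023, 0.1559]
tcp_rot: [-0.0, 0.729, 0.684, -0.0]
contact_force: [-2.6, 0.0, -1.3]
width: 0.155
```

Emit:
arm_command([
  [[0,-0.02,0.2],0],
  [[0,-0.02,0.4],0],
  [[0,-0.02,0.5],0],
  [[0,-0.02,0.5],0],
])

```text
time_s: 69.68
ee_pos: [0.5059, 0.0023, 0.1512]
tcp_rot: [0.0, 0.729, 0.684, 0.0]
contact_force: [-3.4, 0.7, 4.1]
width: 0.154
```

Emit:
arm_command([
  [[0,0,0.25],0],
  [[0,0,0.5],0],
  [[0,0,0.75],0],
  [[0,0,1.0],0],
  [[0,0,1.0],0],
])

```text
time_s: 70.3
ee_pos: [0.5059, 0.0023, 0.141]
tcp_rot: [0.0, 0.729, 0.684, 0.0]
contact_force: [-2.2, 0.1, 1.7]
width: 0.153
```

Emit:
arm_command([
  [[0,0,0.3],0],
  [[0,0,0.6],0],
  [[0,0,0.75],0],
  [[0,0,0.75],0],
])

```text
time_s: 70.8
ee_pos: [0.5059, 0.0023, 0.1338]
tcp_rot: [0.0, 0.729, 0.684, 0.0]
contact_force: [-2.9, 0.4, 5.5]
width: 0.155
```

Emit:
arm_command([
  [[0,0,0.1],0],
  [[0,0,0.1],0],
  [[0,0,0.1],0],
])

```text
time_s: 71.18
ee_pos: [0.506, 0.0023, 0.1337]
tcp_rot: [0.0, 0.729, 0.684, 0.001]
contact_force: [-7.0, 1.4, 16.2]
width: 0.151
```

Emit:
arm_command([
  [[0,0,-0.1],0],
  [[0,0,-0.1],0],
  [[0,0,-0.1],0],
])

```text
time_s: 71.55
ee_pos: [0.5059, 0.0023, 0.1338]
tcp_rot: [0.0, 0.729, 0.684, 0.0]
contact_force: [-5.4, 0.2, 7.2]
width: 0.151
```

Emit:
arm_command([
  [[0,0,0],0],
  [[0,0,0],0],
  [[0,0,0],0],
  [[0,0,0],0],
  [[0,0,-1],0],
  [[0,0,-4],0],
  [[0,0,-9],0],
  [[-6,0,-13],0],
  [[-10,0,-14],0],
  [[-10,0,-14],0],
], jaw=0.2)

```text
time_s: 72.8
ee_pos: [0.4998, -0.1001, 0.2755]
tcp_rot: [0.001, 0.731, 0.683, 0.001]
contact_force: [0.3, 0.6, -1.0]
width: 0.402
```

Run:
```python
from h import *
plan()
im,d,c,M=shot('wrist','wrist27.png'); W=cloud(d,c,M)
P=W.reshape(-1,3); P=P[~np.isnan(P[:,0])]
m=(P[:,2]>.12)&(P[:,2]<.16)&(P[:,0]>.4)&(P[:,0]<.6)&(P[:,1]>-.08)&(P[:,1]<.07)
print('leaf',m.sum(),rect(P[m]),np.median(P[m],0),np.percentile(P[m][:,2],[5,95]))
```

```text
t 72.8 p [ 0.4998 -0.1001  0.2755] yaw -0.0676 F [ 0.3  0.6 -1. ] w 0.402 tilt [ 0.0032 -0.0011]
leaf 2646 [ 5.04500e-01 -3.30000e-03  8.89000e-02  1.36000e-02  8.64678e+01] [ 5.04797714e-01 -3.50908500e-04  1.39753347e-01] [0.13786114 0.14099363]
```

View pics/wrist27.png

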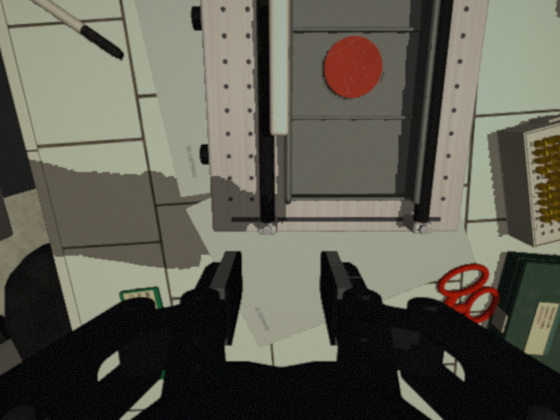

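Emit:
arm_command([
  [[-6,-3,-3],0],
  [[-12,-8,-5],0],
  [[-18,-14,-5],0],
  [[-22,-18,-5],0],
  [[-22,-18,-5],0],
  [[-22,-18,-5],0],
  [[-22,-18,-5],0],
])

```text
time_s: 73.72
ee_pos: [0.3062, -0.3048, 0.3233]
tcp_rot: [-0.0, 0.729, 0.684, 0.0]
contact_force: [-0.1, 0.4, -0.9]
width: 0.397
```

Run:
```python
from h import *
plan()
im,d,c,M=shot('top'); 
a=cv2.resize(im[90:290,110:430],None,fx=2.5,fy=2.5,interpolation=cv2.INTER_CUBIC); cv2.imwrite('pics/t28.png',a[:,:,::-1])
```

```text
t 73.72 p [ 0.3062 -0.3048  0.3233] yaw -0.0638 F [-0.1  0.4 -0.9] w 0.397 tilt [0.     0.0007]
```

View pics/t28.png

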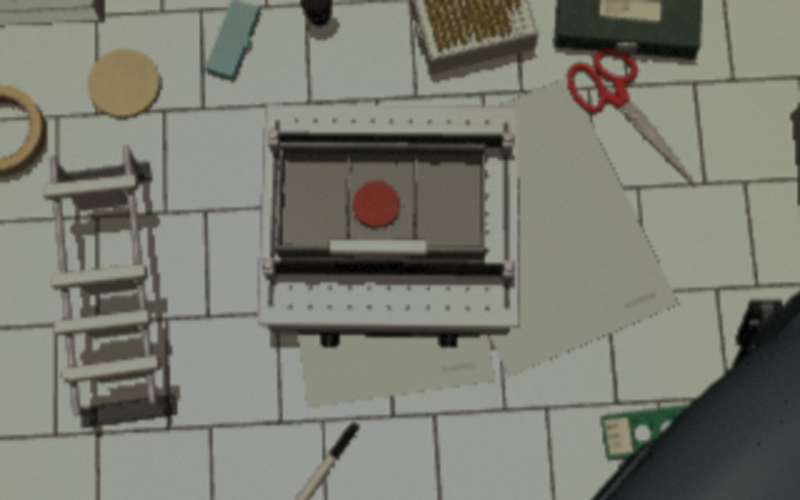

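The top view shows four leaves across both rods, with place +50 empty. The 9 mm leaf stands in the gap at about (378,247), the dish is in the middle compartment at (376,204), and no other dishes are visible. Handing in.

```bash
python3 -c "
from cell import arm
print(arm.finish_job())"
```

```text
the job is handed in; nothing more can be done
None
```

The carrier is packed and the job is handed in at about 74 s of the 210 s allowed; no verdict was reported.

- **Old leaf:** the 3 mm leaf was standing in the gap. I pulled it out and hung it on the rack's first place.
- **Dish:** I found only one, clear with a red filling, and laid it flat in the middle compartment. No other dish showed in any view.
- **Leaf trials:** the 4, 6.5 and 9 mm leaves each went down to the platform, and I hung each back up. The 11.5 mm leaf stopped firmly at the rim; I pressed it to about 22 N to be sure, then hung it back.
- **Final state:** the 9 mm leaf stands in the gap, its head top measured at 139.8 mm against the 140 mm expected. The other four leaves hang across both rods, and I did not touch the card. I saw no bottle.

**Disagreement between checks:** my first feel of the gap gave about 8 mm, because the carrier stood roughly 1 to 1.5 mm off the rear bar. The 9 mm leaf slid it back with about 5 to 6 N, and depth images then gave a gap of about 9.5 mm. When I put that leaf in for good, it met at most about 4 N on the way down.

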